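# Opening a sloping terminal box with its quarter-turn key

## Robot

A 6-joint arm with a two-finger parallel gripper is mounted at the origin on the work surface; the furniture and walls round the work are solid. World frame = base frame: x ahead of the robot, y to its left, z up, the work surface at z = 0. Lengths are in mm, angles in rad, forces in N, time in s.
With the tool pointing down it reaches from about 400 to 925 mm from the base axis. Payload 12.5 kg.
Tool frame: the origin (TCP) lies at the very end of the fingers, on their centre line; the grasp point (between the pads) lies behind it (env.grip_depth is the z of the grasp point in the tool frame, in mm); z points along the fingers, y is the line along which they close (so a half turn about z gives the same grasp; the last joint's range is limited). The gripper opens to 95 mm and grips with 3 to 60 N. Pads are 20 mm wide; open, the fingers measure 119 mm over their backs; the gripper's body (75 mm by 180 mm) begins 59 mm behind the grasp point.
Start: joints at [-1.429, 0.491, 1.559, -0, 1.092, -0.106], TCP at [153.317, -605.921, 214.661] pointing down, gripper open.
Joint ranges: [-3.1, 3.1], [-0.84, 2.19], [0.05, 2.79], [-1.13, 4.28], [0.06, 2.93], [-2.69, 2.69]. Speed limits (rad/s): [2.22, 2.22, 2.79, 3.14, 3.14, 3.14].

## Interface

Orientations are given as [roll, pitch, yaw] about the fixed x, y, z axes, in that order (R = Rz(yaw) Ry(pitch) Rx(roll)).
In Python, from cell import env, optics gives the robot as it stands.
- The arm moves only by the tool step_arm, never from a script. Its argument "moves" is a list of rows, each an object of numbers: "tx", "ty", "tz": the shift along the tool's x, y, z in mm; "roll": the turn about the tool's z in rad. In form: [{"tx": .., "ty": .., "tz": .., "roll": ..}, ...]. A call has 1 to 12 rows; each row is the pose to reach, as a shift and turn from the pose commanded when the call began, along the tool's axes at that moment; what a row does not reach only later rows make up. A row lasts 1/12 s, in which the tool goes at most 41.7 mm and 7.16 degrees, less where a joint would pass 70% of its speed; a pose out of reach is approached as far as the arm can. A call with a gripper value outside its range is refused whole. "grip" is the finger opening in mm, from 0 to 95.1, set as the call begins (left out, the last holds). The fingers move at their own pace and stop on an object; the grip force is fixed at half the most. Time passes only in rows, so rows that repeat a pose let the fingers close. It gives the time, the measured TCP pose, the force, the opening and the grip force at its end, in the units of the state.
- env.state(): the state, without advancing time (a new reading comes with each control period).
- optics.read_camera(name): name is "scene" or "top" or "wrist"; returns a dict with "pixels" (384x512x3 uint8, blue, green, red), "mtx" (3x3 intrinsics, pixels), "view" (4x4, takes a point from world to camera coordinates). Camera axes: x right, y down, z forward; pixel columns grow to the right and rows downward; lengths in mm; the calibration is good to about 2 mm. A picture is of the moment at which its call begins. There is no depth.
- env.job_done(): hands the job in; it is judged then, once.
The state is a dict: "t": time; "joints": joint angles; "qvel": joint speeds; "tau": joint torques, N m; "eef_pos": TCP position; "tcp_rot": TCP orientation; "ft_force": force on the tool from outside, world axes, zero at the start; "moment": the same for the moment, N m; "opening": opening from 0.0 (shut) to 1.0 (fully open); "grip_force": force on a finger pad.
Only numpy, scipy, OpenCV 4.12 (cv2) and the standard library are available. Lean on these libraries where they do the work, as an engineer would, in place of code of your own. Each camera call takes 0.05 s, during which the arm holds its last target. There are 200 camera calls.

## Task

Open the grey control box for inspection: take the orange-handled key from its blue stand, put its blade in the slot of each of the two captive screws and turn both counterclockwise until they are fully undone, so that their dogs swing clear of the cover. Put the key back in its stand, fully down, and lift the cover off by its handle and set it down flat on the bench, handle up, dropping neither. Turn the screws only with the key, and leave the blue can, the glue bottle and the roll of tape where they stand.

Things in the scene. Friction and masses are not known exactly. Their poses are not given: they have to be found in the camera images.
- box: grey steel control box, 185 x 256 x 124 mm, fixed. Origin: centre of underside; x to its back, y to its left, z up. Its face slopes 30 deg, rising from the front edge (x -85, z 50 mm) to the flat top (x +42, z 124 mm); outward normal (-0.5, 0, 0.866) in its frame. The cover closes an opening in the slope; a red switch and two lamps stand 21 mm above the flat top.
- head_left: steel screw head, 36 mm diameter, at +y of the cover. Origin on the screw's axis at the slot's floor, 16 mm above the sloping face; z outwards along the axis (the slope's normal); x along the slot, to the dog's tip. Slot 8 mm wide (11.6 at the mouth), 9 mm deep, open at both ends. Below it a dog, 20 mm wide, reaches 41 mm from the axis, over the cover's edge when done up.
- head_right: the same screw head right of the cover (-y of the box); same axes as head_left.
- screw_left (a joint): turn of the left screw, rad: 0 = done up, dog straight over the cover; grows counterclockwise (seen from outside) to the stop at 1.48 = fully undone, dog clear of the cover (clear from about 1.1). It turns stiffly and stays where it is left.
- screw_right (a joint): the same for the right screw; it also undoes counterclockwise.
- cover: loose aluminium plate, 105 (x) x 150 (y) x 4 mm, 0.28 kg. Origin: centre of underside; z out on the handle's side. It lies on the slope behind a 5 mm ledge at its lower edge, between 3.5 mm side lips, 2 mm play. Black bow handle across its middle: grip bar 16 mm thick in x, 88 mm long in y, from 28 to 42 mm above the underside; its feet leave 60 mm free between them.
- key: flat-bladed key, 126 mm long, 0.16 kg. Origin: centre of the blade's lower edge; z up the shaft to the handle. Blade 4 mm thick (x), 30 mm wide (y), z 0 to 16 mm; shaft 16 mm diameter; black collar, 48 mm diameter, z 66 to 75 mm; orange handle 24 mm thick (x), 46 mm wide (y), up to z 126 mm.
- stand: blue steel tool stand, 120 x 80 x 80 mm, fixed. Origin: centre of underside, z up. Its top plate (upper side z 80 mm) has one hole at the centre, 26 mm in x and 40 mm in y; the key hangs in it by its collar, blade down and along y (either way round), its origin then 14 mm above the bench.
- can: small blue can with a lid, 68 mm diameter, 62 mm high, loose; origin: centre of its underside. Bystander.
- glue: white glue bottle with an orange cap, 36 x 50 x 169 mm, loose; origin: centre of its underside. Bystander.
- tape: roll of grey tape lying flat, 107 mm diameter, 48 mm high, loose; origin: centre of its underside. Bystander.
Not all that is in view belongs to the job. What is shaped like the key but green or turquoise is not meant.

How it is judged:
By the outcome, as a careful person would: the job done as asked, in the order asked, and still so for the second after the job is handed in, with the robot touching nothing.
It also fails if it takes over 64 s, if anything falls off the work surface, if the arm or the gripper's body presses on something with over 40 N, if the wrist force passes 120 N, or if a joint passes its speed limit or range.

## Working session

There is one attempt and no reset: what is moved stays moved. The work goes in short steps, Python scripts to look and compute and a tool call to move; the robot and the scene stay as the last step left them, time stands still between calls to the robot, and variables do not carry over. Pictures are saved under pics/ and viewed, at most 10 in all, crops included, and the job is handed in when it is done.

Besides the shell and the picture viewer there is one more tool, called after "Call:" as name(argument=value, ...) on one line, values as JSON. step_arm: Moves the arm, as the interface text tells. Its arguments: {"type":"object","properties":{"moves":{"type":"array"},"grip":{"type":"number"}},"required":["moves"]}

```bash
ls; mkdir -p pics; python3 - <<'E'
from cell import env, optics
import cv2, numpy as np
for n in ("scene","top","wrist"):
    c=optics.read_camera(n); cv2.imwrite(f"pics/{n}0.png",c["pixels"]); 
    V=c["view"]; print(n,c["mtx"].round(1).tolist(), V.round(3).tolist())
a=cv2.imread("pics/scene0.png");b=cv2.imread("pics/top0.png")
cv2.imwrite("pics/a.png",np.vstack([cv2.resize(a,(400,300)),cv2.resize(b,(400,300))]))
print(env.state(), env.grip_depth)
E
```

```text
pics
scene [[437.7, 0.0, 248.8], [0.0, 437.7, 190.3], [0.0, 0.0, 1.0]] [[0.468, -0.884, 0.007, -194.568], [-0.609, -0.328, -0.722, 371.732], [0.641, 0.333, -0.692, 1110.306], [0.0, 0.0, 0.0, 1.0]]
top [[385.4, 0.0, 260.2], [0.0, 385.4, 187.4], [0.0, 0.0, 1.0]] [[-0.016, -1.0, -0.019, 53.235], [-0.981, 0.019, -0.191, 509.562], [0.192, 0.016, -0.981, 1152.27], [0.0, 0.0, 0.0, 1.0]]
wrist [[286.4, 0.0, 253.3], [0.0, 286.4, 199.8], [0.0, 0.0, 1.0]] [[0.245, -0.97, -0.003, -624.21], [-0.936, -0.237, 0.259, -29.456], [-0.252, -0.061, -0.966, 391.477], [0.0, 0.0, 0.0, 1.0]]
{'t': 0.15, 'joints': array([-1.42858053e+00,  4.91388974e-01,  1.55929097e+00,  2.68383183e-05,
        1.09167319e+00, -1.05565840e-01]), 'qvel': array([-4.32356643e-04, -3.20779792e-03, -1.12047911e-03, -2.07169935e-05,
        2.38149136e-04, -2.15082207e-04]), 'tau': array([ 1.49418447e-03, -6.12897205e+01, -2.58278257e+01,  6.93093985e-02,
        4.73134022e-02, -7.45164903e-05]), 'eef_pos': array([ 153.3099158 , -605.73982523,  214.22230815]), 'tcp_rot': array([-3.14083892e+00, -1.03805795e-04,  2.47769221e-01]), 'ft_force': array([ 0.03431687,  0.28440833, -0.38931184]), 'moment': array([0.02464109, 0.04583878, 0.02455847]), 'grip_force': 0.0, 'opening': 0.9992243437690196} -18.8
```

View pics/scene0.png

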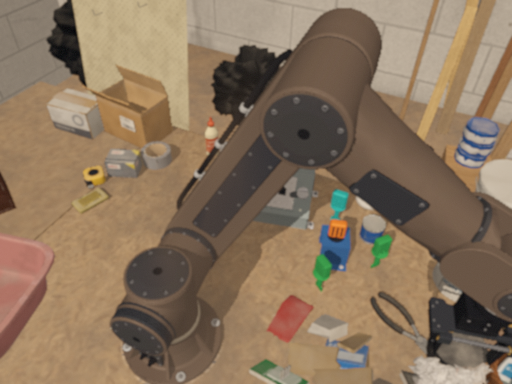

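View pics/top0.png

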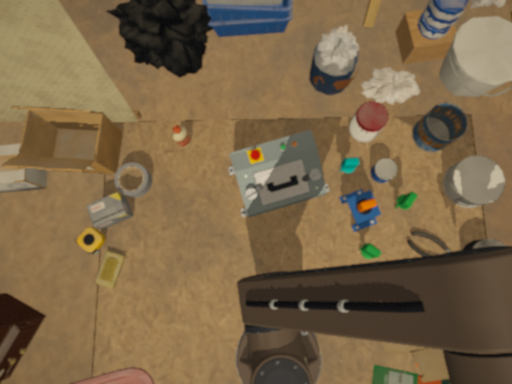

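Scene picture: the orange-handled key sits in the blue stand at (338,230). Lookalikes are green at (322,270) and (381,250), and turquoise at (340,203). In the top view the orange key is at (368,206), greens at (370,251) and (405,201), turquoise at (350,165), and the box at (280,172). The orange one in the blue stand fits the description; I'll confirm it in an enlarged crop.

```bash
cat > h.py <<'E'
import numpy as np, cv2
from cell import env, optics
from scipy.spatial.transform import Rotation as Ro
def ray(c,uv):
    V=c["view"]; R,t=V[:3,:3],V[:3,3]
    d=R.T@np.linalg.solve(c["mtx"],[uv[0],uv[1],1.]); return -R.T@t, d/np.linalg.norm(d)
def onz(c,uv,z):
    o,d=ray(c,uv); return o+d*(z-o[2])/d[2]
def proj(c,P):
    q=c["mtx"]@(c["view"][:3,:3]@np.asarray(P,float)+c["view"][:3,3]); return q[:2]/q[2]
def tri(rays):
    A=np.zeros((3,3));b=np.zeros(3)
    for o,d in rays:
        M=np.eye(3)-np.outer(d,d);A+=M;b+=M@o
    p=np.linalg.solve(A,b); return p,[float(np.linalg.norm((np.eye(3)-np.outer(d,d))@(p-o))) for o,d in rays]
def rot(): return Ro.from_euler("xyz",env.state()["tcp_rot"])
def snap(n,name):
    c=optics.read_camera(n); cv2.imwrite(f"pics/{name}.png",c["pixels"]); return c
def blobs(img,lo,hi,amin=20):
    m=cv2.inRange(cv2.cvtColor(img,cv2.COLOR_BGR2HSV),lo,hi)
    n,l,s,ce=cv2.connectedComponentsWithStats(m)
    return sorted([(int(s[i,4]),ce[i].round(1).tolist(),s[i,:4].tolist()) for i in range(1,n) if s[i,4]>=amin],reverse=True),m
E
python3 - <<'E'
from h import *
c=snap("top","top1"); I=c["pixels"]
for n,uv,z in [("key",(368,206),120),("stand",(360,209),80),("box",(280,172),80),("handle",(284,184),120),("can",(384,169),60),("glue",(180,134),150),("tape",(132,179),48),("turq",(350,165),60),("green1",(370,251),60),("green2",(405,201),60)]:
    print(n,onz(c,uv,z).round(0)[:2])
for nm,lo,hi in (("orange",(5,150,150),(20,255,255)),("blue",(100,140,60),(120,255,255)),("red",(0,150,120),(4,255,255))): print(nm,blobs(I,lo,hi,8)[0])
cv2.imwrite("pics/crop1.png",cv2.resize(I[120:264,222:430],None,fx=3.8,fy=3.8,interpolation=cv2.INTER_CUBIC))
E
```

```text
key [ 436. -268.]
stand [ 433. -254.]
box [551. -18.]
handle [506. -27.]
can [ 559. -341.]
glue [656. 276.]
tape [546. 449.]
turq [ 574. -237.]
green1 [ 309. -280.]
green2 [ 458. -397.]
orange [(252, [415.0, 28.2], [407, 11, 23, 35]), (137, [367.6, 204.4], [360, 199, 17, 13]), (70, [428.7, 381.6], [419, 377, 21, 7]), (65, [255.1, 154.3], [250, 149, 11, 12]), (45, [177.8, 129.6], [174, 126, 9, 8]), (24, [181.6, 143.4], [179, 140, 6, 7]), (15, [83.1, 231.4], [77, 227, 14, 12])]
blue [(605, [249.8, 28.0], [212, 22, 75, 13]), (594, [243.8, 14.0], [208, 9, 80, 11]), (466, [361.1, 208.9], [347, 192, 32, 36]), (46, [443.7, 9.0], [434, 1, 21, 13]), (21, [374.4, 175.6], [372, 171, 7, 9]), (20, [284.8, 2.6], [283, 0, 4, 6]), (17, [431.4, 14.2], [428, 8, 9, 12]), (9, [433.0, 30.9], [431, 30, 5, 3])]
red [(74, [374.0, 126.0], [366, 121, 16, 10]), (37, [254.9, 154.4], [252, 151, 7, 7]), (9, [376.1, 104.4], [375, 103, 4, 4])]
```

View pics/crop1.png

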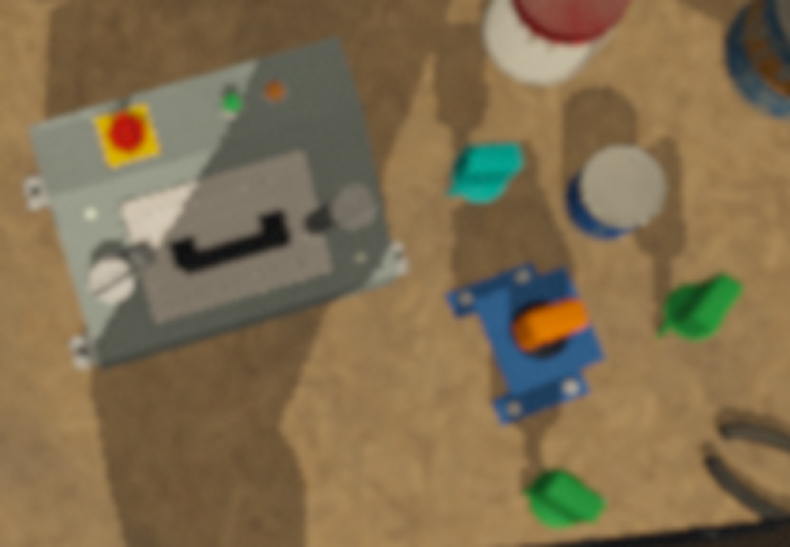

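The crop confirms it: the orange handle, crop (550,325), stands in the blue stand with its black collar at the hole. The screw heads are at crop (112,280) and (352,207), the handle at (230,245). Next I move the wrist camera over the stand.

Call:
step_arm(moves=[{"tx": 0, "ty": 0, "tz": -40}, {"tx": 36, "ty": -31, "tz": -60}, {"tx": 72, "ty": -62, "tz": -86}, {"tx": 109, "ty": -94, "tz": -86}, {"tx": 140, "ty": -122, "tz": -86}, {"tx": 170, "ty": -148, "tz": -86}, {"tx": 200, "ty": -174, "tz": -86}, {"tx": 230, "ty": -200, "tz": -86}, {"tx": 260, "ty": -226, "tz": -86}, {"tx": 290, "ty": -252, "tz": -86}, {"tx": 320, "ty": -278, "tz": -86}, {"tx": 327, "ty": -285, "tz": -86}])

```text
validation failed for argument at $.mo...
```

```bash
python3 - <<'E'
from h import *
s=env.state(); print(s["t"],s["eef_pos"].round(1),s["tcp_rot"].round(3))
c=snap("wrist","w1"); np.savez("pics/w1.npz",V=c["view"],K=c["mtx"])
I=c["pixels"]
for nm,lo,hi in (("orange",(5,150,120),(20,255,255)),("blue",(100,120,40),(125,255,255))): print(nm,blobs(I,lo,hi,60)[0])
V=c["view"]; C=-V[:3,:3].T@V[:3,3]; R=rot().as_matrix(); print("cam in tool",(R.T@(C-s["eef_pos"])).round(1),(R.T@V[:3,:3].T).round(3).tolist())
E
```

```text
0.2 [ 153.3 -605.8  214.3] [-3.141 -0.     0.248]
orange [(373, [403.3, 232.1], [367, 219, 78, 23]), (272, [370.0, 154.1], [363, 135, 18, 43]), (183, [496.0, 151.0], [486, 141, 20, 23]), (182, [363.2, 177.8], [357, 164, 15, 28]), (181, [490.1, 131.8], [476, 123, 25, 22]), (163, [87.0, 297.1], [79, 285, 21, 20]), (159, [175.1, 316.8], [163, 310, 22, 15]), (143, [470.9, 113.4], [459, 110, 25, 8]), (141, [463.5, 221.5], [446, 208, 33, 25]), (110, [367.0, 198.4], [358, 191, 20, 15]), (82, [489.2, 193.9], [484, 187, 11, 14]), (81, [87.4, 266.7], [82, 260, 12, 15]), (73, [100.1, 261.4], [95, 256, 12, 10]), (64, [421.9, 298.8], [412, 289, 17, 17]), (63, [448.3, 98.8], [440, 95, 17, 8])]
blue []
cam in tool [  72.8    0.5 -169.7] [[-0.001, -0.966, -0.259], [1.0, 0.0, -0.002], [0.002, -0.259, 0.966]]
```

View pics/w1.png

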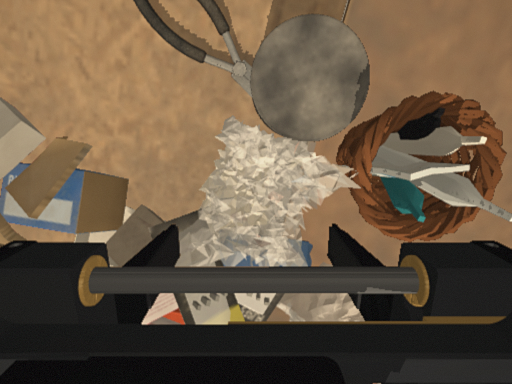

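The move was refused, probably because each row needs all four numbers. This picture shows clutter at the start pose: pliers at (220,50) and a basket at (420,170). The fingers hide rows below 240, so the camera itself must stand over the target.

Call:
step_arm(moves=[{"tx": 0, "ty": 0, "tz": -40, "roll": 0}, {"tx": 28, "ty": -27, "tz": -60, "roll": 0}, {"tx": 56, "ty": -54, "tz": -86, "roll": 0}, {"tx": 84, "ty": -81, "tz": -86, "roll": 0}, {"tx": 112, "ty": -108, "tz": -86, "roll": 0}, {"tx": 140, "ty": -135, "tz": -86, "roll": 0}, {"tx": 168, "ty": -162, "tz": -86, "roll": 0}, {"tx": 196, "ty": -189, "tz": -86, "roll": 0}, {"tx": 224, "ty": -216, "tz": -86, "roll": 0}, {"tx": 252, "ty": -243, "tz": -86, "roll": 0}, {"tx": 275, "ty": -265, "tz": -86, "roll": 0}, {"tx": 284, "ty": -272, "tz": -86, "roll": 0}])

```text
t: 1.25
eef_pos: [363.1, -269.4, 300.9]
tcp_rot: [-3.142, -0.001, 0.25]
ft_force: [0.1, -0.2, -0.2]
opening: 0.995
grip_force: 0.0
```

```bash
python3 - <<'E'
from h import *
s=env.state(); print(s["t"],s["eef_pos"].round(1),s["tcp_rot"].round(3),s["joints"].round(2))
c=snap("wrist","w2"); np.savez("pics/w2.npz",view=c["view"],mtx=c["mtx"])
I=c["pixels"]
for nm,lo,hi in (("orange",(5,150,120),(20,255,255)),("blue",(100,120,40),(125,255,255))): print(nm,blobs(I,lo,hi,60)[0])
E
```

```text
1.25 [ 363.1 -269.4  300.9] [-3.142e+00 -1.000e-03  2.500e-01] [-0.78  0.15  1.83  0.    1.16  0.54]
orange [(851, [266.6, 118.4], [247, 107, 40, 24]), (342, [493.6, 16.1], [476, 7, 36, 19]), (180, [476.4, 4.0], [466, 0, 26, 13]), (135, [86.0, 296.7], [79, 283, 20, 22]), (92, [85.0, 270.2], [79, 262, 13, 19]), (61, [100.2, 261.1], [97, 256, 9, 10])]
blue [(3089, [263.8, 117.3], [232, 77, 65, 83]), (220, [320.5, 56.2], [316, 36, 14, 35]), (99, [334.5, 72.1], [325, 68, 23, 8])]
```

View pics/w2.png

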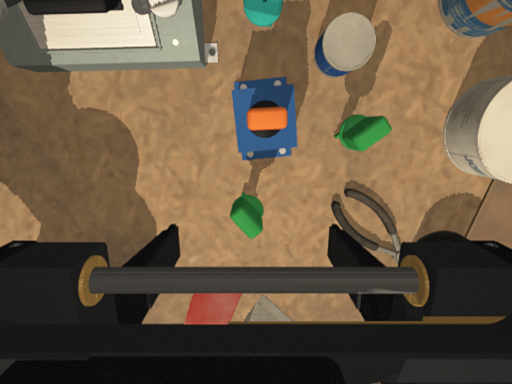

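The picture shows the orange key top at (267,118) in the blue stand (264,117), with green lookalikes at (247,214) and (363,132) and turquoise at (263,8). The box corner is at upper left. Now over the box; the stand stays in view for triangulation.

Call:
step_arm(moves=[{"tx": 15, "ty": -17, "tz": 0, "roll": 0}, {"tx": 38, "ty": -44, "tz": 0, "roll": 0}, {"tx": 63, "ty": -73, "tz": 0, "roll": 0}, {"tx": 88, "ty": -102, "tz": 0, "roll": 0}, {"tx": 113, "ty": -131, "tz": 0, "roll": 0}, {"tx": 138, "ty": -160, "tz": 0, "roll": 0}, {"tx": 160, "ty": -185, "tz": 0, "roll": 0}, {"tx": 171, "ty": -197, "tz": 0, "roll": 0}, {"tx": 171, "ty": -197, "tz": 0, "roll": 0}])

```text
t: 2.05
eef_pos: [480.4, -37.7, 300.4]
tcp_rot: [-3.141, -0.0, 0.251]
ft_force: [0.4, -0.7, -0.0]
opening: 1.0
grip_force: 0.0
```

```bash
python3 - <<'E'
from h import *
s=env.state(); print(s["t"],s["eef_pos"].round(1),s["tcp_rot"].round(3),s["joints"].round(2))
c=snap("wrist","w3"); np.savez("pics/w3.npz",view=c["view"],mtx=c["mtx"])
I=c["pixels"]
for nm,lo,hi in (("orange",(5,150,120),(20,255,255)),("blue",(100,120,40),(125,255,255)),("red",(0,150,120),(4,255,255))): print(nm,blobs(I,lo,hi,60)[0])
cv2.imwrite("pics/w3c.png",cv2.resize(I[0:240,80:400],None,fx=2.5,fy=2.5,interpolation=cv2.INTER_CUBIC))
E
```

```text
2.05 [480.4 -37.7 300.4] [-3.141 -0.     0.251] [-0.22  0.2   1.77  0.    1.17  1.1 ]
orange [(227, [91.7, 265.8], [80, 256, 27, 24]), (215, [392.3, 248.6], [385, 238, 15, 24]), (197, [87.6, 296.4], [79, 281, 24, 24]), (194, [196.9, 58.0], [178, 45, 34, 36]), (129, [305.5, 62.2], [299, 56, 14, 13]), (66, [421.8, 298.8], [410, 288, 19, 18])]
blue [(2657, [387.2, 219.2], [353, 188, 73, 78]), (645, [444.1, 167.1], [430, 149, 40, 41])]
red [(731, [495.1, 61.1], [481, 21, 31, 66]), (661, [195.2, 64.0], [182, 49, 28, 31])]
```

View pics/w3c.png

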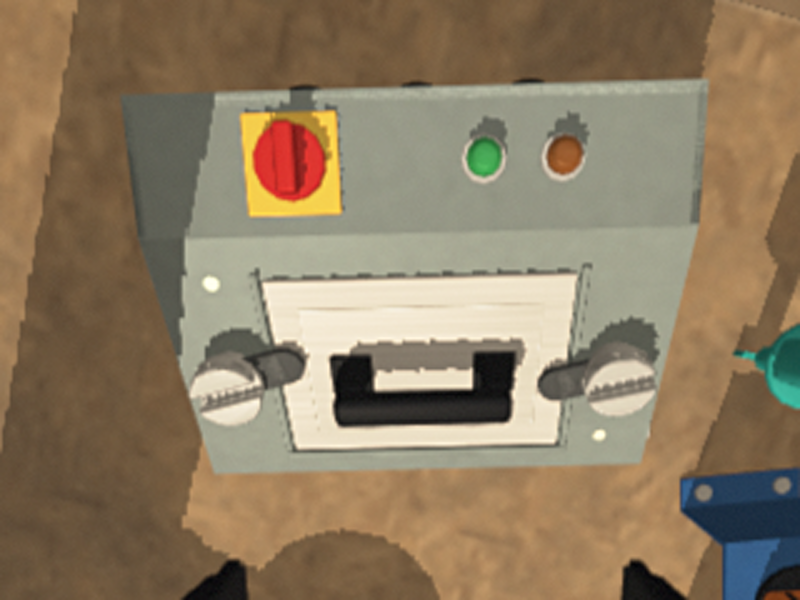

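Wrist view of the box: left head at crop (226,395) with its slot line (200,407)–(253,388) and dog tip (303,362). Right head at (620,388) with slot (590,397)–(653,378) and dog tip (542,383), handle bar at (423,408). Both screws appear to stand slightly counterclockwise of straight.

```bash
python3 - <<'E'
from h import *
L=lambda n:dict(np.load(f"pics/{n}.npz"))
w2,w3=L("w2"),L("w3")
I=cv2.imread("pics/w2.png")
def orect(I,lo=(5,150,120),hi=(20,255,255),near=None):
    m=cv2.inRange(cv2.cvtColor(I,cv2.COLOR_BGR2HSV),lo,hi)
    cs,_=cv2.findContours(m,0,1); c=max(cs,key=cv2.contourArea); return cv2.boxPoints(cv2.minAreaRect(c)),cv2.minAreaRect(c)
b,r=orect(I); print(r)
P=[onz(w2,p,140) for p in b]; 
for i in range(4): e=P[(i+1)%4]-P[i]; print("key edge",np.linalg.norm(e).round(1),np.degrees(np.arctan2(e[1],e[0])).round(1))
print("key top",np.mean(P,0).round(1))
m=blobs(I,(100,120,40),(125,255,255),60)[1][:, :310]; cs,_=cv2.findContours(m,0,1); r=cv2.minAreaRect(max(cs,key=cv2.contourArea)); b=cv2.boxPoints(r)
P=[onz(w2,p,80) for p in b]
for i in range(4): e=P[(i+1)%4]-P[i]; print("stand edge",np.linalg.norm(e).round(1),np.degrees(np.arctan2(e[1],e[0])).round(1))
print("stand",np.mean(P,0).round(1))
f=lambda x,y:(80+(x+.5)/2.5-.5,(y+.5)/2.5-.5)
pts={"backL":(123,96,124),"backR":(707,80,124),"brkL":(140,238,124),"brkR":(697,225,124),"frL":(213,472,50),"frR":(640,462,50)}
W={k:onz(w3,f(x,y),z) for k,(x,y,z) in pts.items()}
for k,v in W.items(): print(k,v.round(1))
for a,b in (("backR","backL"),("brkR","brkL"),("frR","frL")):
    e=W[b]-W[a]; print(a,np.linalg.norm(e).round(1),(np.degrees(np.arctan2(e[1],e[0]))-90).round(2))
E
```

```text
((266.5511169433594, 118.5224380493164), (22.172304153442383, 39.60053253173828), 87.1375961303711)
key edge 43.5 -73.0
key edge 23.7 -161.0
key edge 44.4 107.1
key edge 23.7 16.9
key top [ 441.7 -264.2  140. ]
stand edge 77.5 -70.3
stand edge 98.2 -157.5
stand edge 82.9 110.1
stand edge 98.7 19.4
stand [ 441.9 -265.2   80. ]
backL [603.6 133.8 124. ]
backR [ 672.2 -110.1  124. ]
brkL [547.5 118.2 124. ]
brkR [ 615.6 -125.9  124. ]
frL [425.5  86.   50. ]
frR [ 495.1 -160.7   50. ]
backR 253.3 15.71
brkR 253.4 15.58
frR 256.4 15.74
```

Call:
step_arm(moves=[{"tx": -5, "ty": 11, "tz": 0, "roll": 0.12}, {"tx": -13, "ty": 30, "tz": 0, "roll": 0.24}, {"tx": -22, "ty": 50, "tz": 0, "roll": 0.36}, {"tx": -31, "ty": 70, "tz": 5, "roll": 0.48}, {"tx": -40, "ty": 90, "tz": 12, "roll": 0.6}, {"tx": -49, "ty": 110, "tz": 20, "roll": 0.72}, {"tx": -58, "ty": 130, "tz": 28, "roll": 0.84}, {"tx": -67, "ty": 150, "tz": 36, "roll": 0.96}, {"tx": -76, "ty": 170, "tz": 44, "roll": 1.08}, {"tx": -85, "ty": 190, "tz": 52, "roll": 1.2}, {"tx": -91, "ty": 204, "tz": 58, "roll": 1.32}, {"tx": -94, "ty": 210, "tz": 60, "roll": 1.44}])

```text
t: 3.1
eef_pos: [438.0, -269.2, 239.6]
tcp_rot: [3.141, 0.001, -1.201]
ft_force: [-0.0, 1.0, -0.0]
opening: 1.002
grip_force: 0.0
```

Call:
step_arm(moves=[{"tx": 0, "ty": 0, "tz": 0, "roll": 0.076}, {"tx": 0, "ty": 0, "tz": 0, "roll": 0.076}])

```text
t: 3.27
eef_pos: [438.5, -268.0, 240.3]
tcp_rot: [3.141, 0.0, -1.274]
ft_force: [-0.5, -0.8, 0.4]
opening: 1.004
grip_force: 0.0
```

```bash
python3 - <<'E'
from h import *
s=env.state(); print(s["t"],s["eef_pos"].round(1),s["tcp_rot"].round(3),s["joints"].round(2))
c=snap("wrist","w4"); np.savez("pics/w4.npz",view=c["view"],mtx=c["mtx"]); I=c["pixels"]
w2=dict(np.load("pics/w2.npz")); I2=cv2.imread("pics/w2.png")
def rect(I):
    m=cv2.inRange(cv2.cvtColor(I,cv2.COLOR_BGR2HSV),(5,150,120),(20,255,255)); m[240:]=0
    m[:,:150]=0; m[:,400:]=0
    k=max(cv2.findContours(m,0,1)[0],key=cv2.contourArea); print(cv2.minAreaRect(k),cv2.boundingRect(k)); return cv2.boxPoints(cv2.minAreaRect(k))
B2,B4=rect(I2),rect(I)
print(tri([ray(w2,B2.mean(0)),ray(c,B4.mean(0))]))
P4=[onz(c,p,140) for p in B4]
used=set()
for p,q in zip(B4,P4):
    b=min(B2,key=lambda b:np.linalg.norm(onz(w2,b,140)-q)); X,e=tri([ray(c,p),ray(w2,b)]); print(X.round(1),np.round(e,1))
for i in range(4): e=P4[(i+1)%4]-P4[i]; print(np.linalg.norm(e).round(1),np.degrees(np.arctan2(e[1],e[0])).round(1))
print(np.mean(P4,0).round(1))
E
```

```text
3.2667 [ 438.5 -268.   240.3] [ 3.141  0.    -1.274] [-0.68  0.31  1.79 -0.    1.04  2.17]
((266.5511169433594, 118.5224380493164), (22.172304153442383, 39.60053253173828), 87.1375961303711) (247, 107, 40, 24)
((249.0, 196.5), (51.0, 24.0), 90.0) (237, 171, 25, 52)
(array([ 442.22128594, -264.9925683 ,  119.61818063]), [0.06890614081912667, 0.06890614081927371])
[ 461.9 -284.6  104.7] [0.2 0.2]
[ 437.3 -292.7  108.1] [0. 0.]
[ 423.7 -246.6  134.4] [0. 0.]
[ 446.9 -239.5  134.4] [0.1 0.1]
22.8 -163.0
51.3 107.4
23.9 16.9
51.3 -73.9
[ 443.2 -269.5  140. ]
```

Handle top measured at z ≈ 134 (text says 140), centre (441.7,-264.5), key x at 17°. The grasp yaw already matches, so I descend and check that the arm has settled.

Call:
step_arm(moves=[{"tx": 0, "ty": 0, "tz": 20, "roll": 0}, {"tx": 0, "ty": 0, "tz": 45, "roll": 0}, {"tx": 0, "ty": 0, "tz": 65, "roll": 0}, {"tx": 0, "ty": 0, "tz": 80, "roll": 0}, {"tx": 0, "ty": 0, "tz": 80, "roll": 0}, {"tx": 0, "ty": 0, "tz": 80, "roll": 0}])

```text
t: 3.82
eef_pos: [439.5, -266.5, 160.7]
tcp_rot: [3.141, 0.001, -1.266]
ft_force: [0.2, -0.1, -0.1]
opening: 1.002
grip_force: 0.0
```

Call:
step_arm(moves=[{"tx": -1, "ty": -2.7, "tz": 20, "roll": 0}, {"tx": -1, "ty": -2.7, "tz": 45, "roll": 0}, {"tx": -1, "ty": -2.7, "tz": 60, "roll": 0}, {"tx": -1, "ty": -2.7, "tz": 66, "roll": 0}, {"tx": -1, "ty": -2.7, "tz": 66, "roll": 0}, {"tx": -1, "ty": -2.7, "tz": 66, "roll": 0}])

```text
t: 4.32
eef_pos: [442.5, -265.0, 95.7]
tcp_rot: [-3.141, -0.001, -1.268]
ft_force: [0.2, 0.1, -0.8]
opening: 0.998
grip_force: 0.0
```

Call:
step_arm(grip=10, moves=[{"tx": 0, "ty": 0, "tz": 0, "roll": 0}, {"tx": 0, "ty": 0, "tz": 0, "roll": 0}, {"tx": 0, "ty": 0, "tz": 0, "roll": 0}, {"tx": 0, "ty": 0, "tz": 0, "roll": 0}, {"tx": 0, "ty": 0, "tz": 0, "roll": 0}, {"tx": 0, "ty": 0, "tz": 0, "roll": 0}, {"tx": 0, "ty": 0, "tz": 0, "roll": 0}, {"tx": 0, "ty": 0, "tz": 0, "roll": 0}, {"tx": 0, "ty": 0, "tz": 0, "roll": 0}, {"tx": 0, "ty": 0, "tz": 0, "roll": 0}])

```text
t: 5.15
eef_pos: [442.0, -264.5, 94.6]
tcp_rot: [3.142, 0.0, -1.268]
ft_force: [0.1, 0.2, 0.5]
opening: 0.356
grip_force: 0.0
```

Call:
step_arm(moves=[{"tx": 0, "ty": 0, "tz": 0, "roll": 0}, {"tx": 0, "ty": 0, "tz": 0, "roll": 0}, {"tx": 0, "ty": 0, "tz": 0, "roll": 0}, {"tx": 0, "ty": 0, "tz": 0, "roll": 0}, {"tx": 0, "ty": 0, "tz": 0, "roll": 0}, {"tx": 0, "ty": 0, "tz": 0, "roll": 0}])

```text
t: 5.65
eef_pos: [442.1, -264.5, 94.6]
tcp_rot: [-3.142, -0.0, -1.268]
ft_force: [-0.0, 0.2, -0.5]
opening: 0.255
grip_force: 30.0
```

Gripped at 24.2 mm, so the handle. Lift, and go for the second view of the box.

Call:
step_arm(moves=[{"tx": 0, "ty": 0, "tz": -15, "roll": 0}, {"tx": 0, "ty": 0, "tz": -40, "roll": 0}, {"tx": 0, "ty": 0, "tz": -70, "roll": 0}, {"tx": 0, "ty": 0, "tz": -105, "roll": 0}, {"tx": -15, "ty": -7, "tz": -135, "roll": 0}, {"tx": -45, "ty": -20, "tz": -155, "roll": 0}, {"tx": -78, "ty": -34, "tz": -170, "roll": 0}, {"tx": -112, "ty": -49, "tz": -185, "roll": 0}, {"tx": -147, "ty": -65, "tz": -195, "roll": 0}, {"tx": -182, "ty": -81, "tz": -200, "roll": 0}, {"tx": -217, "ty": -97, "tz": -205, "roll": 0}, {"tx": -250, "ty": -111, "tz": -205, "roll": 0}])

```text
t: 6.65
eef_pos: [472.6, 3.5, 300.5]
tcp_rot: [-3.137, 0.007, -1.256]
ft_force: [0.7, -0.0, -1.6]
opening: 0.249
grip_force: 30.0
```

Call:
step_arm(moves=[{"tx": -28, "ty": -12, "tz": 0, "roll": 0}, {"tx": -43, "ty": -20, "tz": 0, "roll": 0}, {"tx": -49, "ty": -22, "tz": 0, "roll": 0}, {"tx": -49, "ty": -22, "tz": 0, "roll": 0}, {"tx": -49, "ty": -22, "tz": 0, "roll": 0}])

```text
t: 7.07
eef_pos: [475.9, 29.7, 298.5]
tcp_rot: [-3.124, 0.035, -1.229]
ft_force: [1.1, -0.0, -1.4]
opening: 0.253
grip_force: 30.0
```

```bash
python3 - <<'E'
from h import *
s=env.state(); print(s["t"],s["eef_pos"].round(1),s["tcp_rot"].round(3),s["joints"].round(2),s["ft_force"].round(1))
c=snap("wrist","w5"); np.savez("pics/w5.npz",view=c["view"],mtx=c["mtx"]); I=c["pixels"]
cv2.imwrite("pics/w5c.png",cv2.resize(I[0:300,106:406],(600,600),interpolation=cv2.INTER_CUBIC))
E
```

```text
7.0667 [475.9  29.7 298.5] [-3.124  0.035 -1.229] [-0.1   0.19  1.79  0.04  1.16  2.68] [ 1.1 -0.  -1.4]
```

View pics/w5c.png

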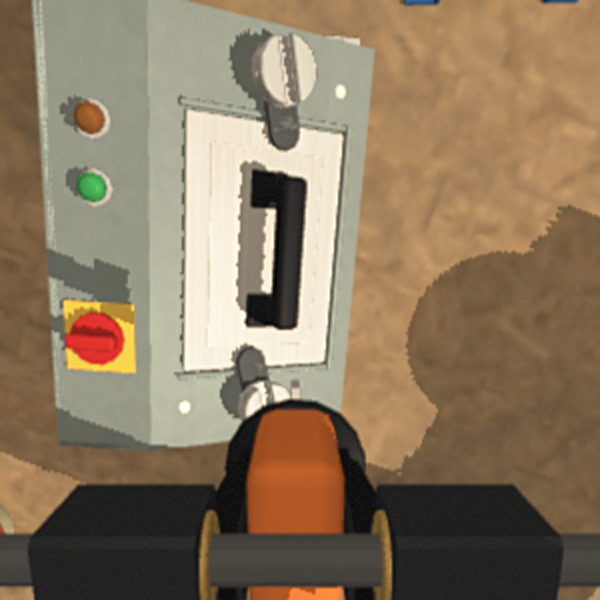

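Joint 6 is at its range end (2.68) here, so the blade goes in turned by half a turn. The picture shows the right head at crop (288,70) with its slot (293,42)–(288,100); the left head at (268,405) is half hidden behind the key. I roll half a turn away from the limit and put the camera over the left head.

Call:
step_arm(moves=[{"tx": 2, "ty": 0, "tz": 0, "roll": -0.12}, {"tx": 8, "ty": -1, "tz": 0, "roll": -0.24}, {"tx": 16, "ty": -2, "tz": 0, "roll": -0.36}, {"tx": 24, "ty": -3, "tz": 0, "roll": -0.48}, {"tx": 32, "ty": -4, "tz": 0, "roll": -0.6}, {"tx": 40, "ty": -5, "tz": 0, "roll": -0.72}, {"tx": 48, "ty": -6, "tz": 0, "roll": -0.84}, {"tx": 56, "ty": -6, "tz": 0, "roll": -0.96}, {"tx": 64, "ty": -7, "tz": 0, "roll": -1.08}, {"tx": 70, "ty": -8, "tz": 0, "roll": -1.2}, {"tx": 74, "ty": -8, "tz": 0, "roll": -1.32}, {"tx": 76, "ty": -8, "tz": 0, "roll": -1.44}])

```text
t: 8.12
eef_pos: [509.1, -39.9, 295.9]
tcp_rot: [-3.105, -0.013, 0.216]
ft_force: [-0.2, -0.6, -1.2]
opening: 0.253
grip_force: 30.0
```

Call:
step_arm(moves=[{"tx": 0, "ty": 0, "tz": 0, "roll": -0.12}, {"tx": 0, "ty": 0, "tz": 0, "roll": -0.24}, {"tx": 0, "ty": 0, "tz": 0, "roll": -0.36}, {"tx": 0, "ty": 0, "tz": 0, "roll": -0.48}, {"tx": 0, "ty": 0, "tz": 0, "roll": -0.6}, {"tx": 0, "ty": 0, "tz": 0, "roll": -0.72}, {"tx": 0, "ty": 0, "tz": 0, "roll": -0.84}, {"tx": 0, "ty": 0, "tz": 0, "roll": -0.96}, {"tx": 0, "ty": 0, "tz": 0, "roll": -1.08}, {"tx": 0, "ty": 0, "tz": 0, "roll": -1.2}, {"tx": 0, "ty": 0, "tz": 0, "roll": -1.32}, {"tx": 0, "ty": 0, "tz": 0, "roll": -1.44}])

```text
t: 9.12
eef_pos: [508.9, -39.4, 296.1]
tcp_rot: [3.133, -0.038, 1.656]
ft_force: [0.2, -0.0, -2.5]
opening: 0.255
grip_force: 30.0
```

Call:
step_arm(moves=[{"tx": 0, "ty": 0, "tz": 0, "roll": -0.12}, {"tx": 0, "ty": 0, "tz": 0, "roll": -0.24}, {"tx": 0, "ty": 0, "tz": 0, "roll": -0.29}, {"tx": 0, "ty": 0, "tz": 0, "roll": -0.29}])

```text
t: 9.45
eef_pos: [509.0, -39.3, 296.1]
tcp_rot: [3.123, -0.034, 1.943]
ft_force: [0.0, -0.1, -0.6]
opening: 0.25
grip_force: 30.0
```

```bash
python3 - <<'E'
from h import *
s=env.state(); print(s["t"],s["eef_pos"].round(1),s["tcp_rot"].round(3),s["joints"].round(2),s["ft_force"].round(1))
c=snap("wrist","w6"); np.savez("pics/w6.npz",view=c["view"],mtx=c["mtx"]); I=c["pixels"]
w3=dict(np.load("pics/w3.npz")); I3=cv2.imread("pics/w3.png")
f=lambda x,y:(80+(x+.5)/2.5-.5,(y+.5)/2.5-.5)
for uv in ((226,395),(620,388)):
    P=onz(w3,f(*uv),108); print(P.round(1),proj(c,P).round(0))
u,v=proj(c,onz(w3,f(226,395),108)).round().astype(int)
a=I[max(v-60,0):v+60,max(0,u-75):u+75]; b=I3[158-60:158+60,170-75:170+75]
print("crop orig",u-75,max(v-60,0))
cv2.imwrite("pics/w6c.png",np.vstack([cv2.resize(a,(375,300),interpolation=2),cv2.resize(b,(375,300),interpolation=2)]))
E
```

```text
9.45 [509.  -39.3 296.1] [ 3.123 -0.034  1.943] [-0.23  0.25  1.72  0.04  1.18 -0.62] [ 0.  -0.1 -0.6]
[483.8  71.8 108. ] [265.  94.]
[ 536.4 -119.4  108. ] [248. 249.]
crop orig 190 34
```

View pics/w6c.png

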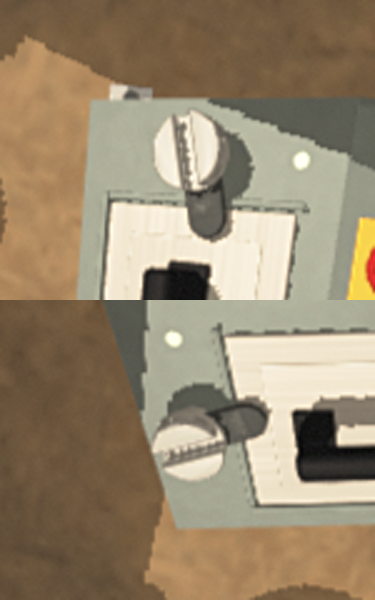

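The upper crop (new view) shows the left head centre at about crop (187,150), slot (181,114)–(192,187). The lower crop (earlier view) shows its centre at about (191,151), slot (163,163)–(226,142). I triangulate both heads.

```bash
python3 - <<'E'
from h import *
L=lambda n:dict(np.load(f"pics/{n}.npz"))
w3,w5,w6=L("w3"),L("w5"),L("w6")
g=lambda x,y,ox,oy,s:np.array(((x+.5)/s-.5+ox,(y+.5)/s-.5+oy))
# bright head masks
def mask(n,u,v,r=26):
    I=cv2.imread(f"pics/{n}.png"); h=cv2.cvtColor(I,cv2.COLOR_BGR2HSV)
    lab=cv2.cvtColor(I,cv2.COLOR_BGR2LAB).astype(int)
    sub=lab[v-r:v+r,u-r:u+r]
    m=((sub[...,0]>120)&(sub[...,2]>129)).astype(np.uint8)
    n_,l,s,ce=cv2.connectedComponentsWithStats(m); k=l[r,r] if l[r,r] else 1+np.argmax(s[1:,4])
    cs=max(cv2.findContours((l==k).astype(np.uint8),0,1)[0],key=cv2.contourArea)
    e=cv2.fitEllipse(cv2.convexHull(cs)); return (e[0][0]+u-r,e[0][1]+v-r),e[1],e[2],s[k,4]
for n,u,v in (("w3",170,158),("w6",265,94),("w3",328,155),("w5",250,35)): print(n,mask(n,u,v))
L3,L6=g(191,151,95,98,2.5),g(187,150,190,34,2.5)
R3,R5=g(620,388,80,0,2.5),g(288,70,106,0,2)
PL,eL=tri([ray(w3,L3),ray(w6,L6)]);PR,eR=tri([ray(w3,R3),ray(w5,R5)])
print(PL.round(1),np.round(eL,1),PR.round(1),np.round(eR,1)); d=PL-PR; print(np.linalg.norm(d),np.degrees(np.arctan2(d[1],d[0]))-90)
R=rot().as_matrix(); print("tool z",R[:,2].round(3))
E
```

```text
w3 ((173.27258110046387, 161.3803882598877), (45.22745895385742, 67.70951080322266), 156.11843872070312, np.int32(1548))
w6 ((249.0629177093506, 93.97889709472656), (52.09437561035156, 89.26805114746094), 89.17640686035156, np.int32(1866))
w3 ((337.5102653503418, 159.45751190185547), (51.24581527709961, 83.49913024902344), 57.00603103637695, np.int32(1912))
w5 ((253.78338813781738, 23.664938926696777), (51.35088348388672, 84.2800521850586), 151.9845733642578, np.int32(1975))
[483.   72.4 102.9] [0.7 0.7] [ 536.4 -119.3  108.3] [0. 0.]
199.07874258812998 15.54397879856802
tool z [ 0.005  0.039 -0.999]
```

```bash
cat >> h.py <<'E'
YAW=0.2723
bx=np.array([np.cos(YAW),np.sin(YAW),0]); by=np.array([-np.sin(YAW),np.cos(YAW),0]); ez=np.array([0,0,1.])
n=-.5*bx+.866025*ez; u=.866025*bx+.5*ez
TOP={"L":np.array([483.4,71.9,107.]),"R":np.array([536.4,-119.3,107.])}
FL={k:v-9*n for k,v in TOP.items()}
E0={"L":-by,"R":by}; E1={"L":u,"R":-u}
KZ=80.6
def blade():  # centre of the blade's lower edge, from the state
    s=env.state(); R=rot().as_matrix(); return s["eef_pos"]+R[:,2]*KZ,R
E
python3 - <<'E'
from h import *
L=lambda n_:dict(np.load(f"pics/{n_}.npz"))
w3,w5,w6=L("w3"),L("w5"),L("w6")
g=lambda x,y,ox,oy,s:np.array(((x+.5)/s-.5+ox,(y+.5)/s-.5+oy))
def onp(c,uv,P):
    o,d=ray(c,uv); return o+d*(n@(P-o))/(n@d)
for k,c,a,b in (("L",w3,g(163,163,95,98,2.5),g(226,142,95,98,2.5)),("L",w3,g(200,407,80,0,2.5),g(253,388,80,0,2.5)),("L",w6,g(181,114,190,34,2.5),g(192,187,190,34,2.5)),
  ("R",w3,g(590,397,80,0,2.5),g(653,378,80,0,2.5)),("R",w5,g(293,42,106,0,2),g(288,100,106,0,2))):
    A,B=onp(c,a,TOP[k]),onp(c,b,TOP[k]); d=B-A
    if d@E0[k]<0:d=-d
    print(k,np.arctan2(d@E1[k],d@E0[k]).round(3),np.linalg.norm(d).round(1),"mid off",[((A+B)/2-TOP[k])@v for v in (E0[k],E1[k])])
b,R=blade(); print("blade",b.round(1),"tool x",R[:,0].round(3),"FL",{k:v.round(1).tolist() for k,v in FL.items()})
E
```

```text
L 0.339 36.8 mid off [np.float64(2.4340071391798213), np.float64(-1.3837581796794791)]
L 0.361 31.5 mid off [np.float64(-0.29504053583542933), np.float64(-1.2952891555264743)]
L 0.292 34.4 mid off [np.float64(-0.22505920272982405), np.float64(-0.09139405367354618)]
R 0.35 31.8 mid off [np.float64(-0.9592336383790342), np.float64(0.0057773575333207395)]
R -0.034 29.0 mid off [np.float64(0.12825588329172571), np.float64(1.5999409091976775)]
blade [509.4 -36.1 215.5] tool x [-0.36   0.932  0.034] FL {'L': [487.7, 73.1, 99.2], 'R': [540.7, -118.1, 99.2]}
```

```bash
cat >> h.py <<'E'
def slot(c,I,k,th=None,rad=12):
    """slot angle: rectify the head's top plane (10 px/mm) and take the structure tensor within rad mm"""
    S=4; W=np.array([[proj(c,TOP[k]+E0[k]*a+E1[k]*b) for a in (-20,20)] for b in (-20,20)]).reshape(4,2).astype(np.float32)
    H=cv2.getPerspectiveTransform(W,np.float32([[0,0],[40*S,0],[0,40*S],[40*S,40*S]]))
    g=cv2.GaussianBlur(cv2.cvtColor(cv2.warpPerspective(I,H,(40*S,40*S),flags=cv2.INTER_CUBIC),cv2.COLOR_BGR2GRAY).astype(float),(0,0),3)
    gx,gy=cv2.Sobel(g,6,1,0),cv2.Sobel(g,6,0,1)
    yy,xx=np.mgrid[:40*S,:40*S]; m=np.hypot(xx-20*S,yy-20*S)<rad*S
    J=np.array([[ (gx*gx)[m].sum(),(gx*gy)[m].sum()],[(gx*gy)[m].sum(),(gy*gy)[m].sum()]]); w,v=np.linalg.eigh(J)
    d=v[:,0]*np.sign(v[0,0]); return np.arctan2(d[1],d[0]),1-w[0]/w[1],g
E
python3 - <<'E'
from h import *
out=[]
for k,f in (("L","w3"),("L","w6"),("R","w3"),("R","w5")):
    c=dict(np.load(f"pics/{f}.npz")); I=cv2.imread(f"pics/{f}.png")
    for rad in (8,11,13): a,q,g=slot(c,I,k,rad=rad); print(k,f,rad,round(a,3),round(q,2))
    out.append(g)
cv2.imwrite("pics/rect.png",cv2.resize(np.vstack([np.hstack(out[:2]),np.hstack(out[2:])]).astype(np.uint8),(560,560)))
E
```

```text
L w3 8 0.292 0.81
L w3 11 0.315 0.83
L w3 13 0.325 0.84
L w6 8 0.285 0.95
L w6 11 0.253 0.93
L w6 13 0.258 0.91
R w3 8 0.199 0.86
R w3 11 0.237 0.86
R w3 13 0.241 0.86
R w5 8 0.182 0.88
R w5 11 0.203 0.88
R w5 13 0.214 0.88
```

View pics/rect.png

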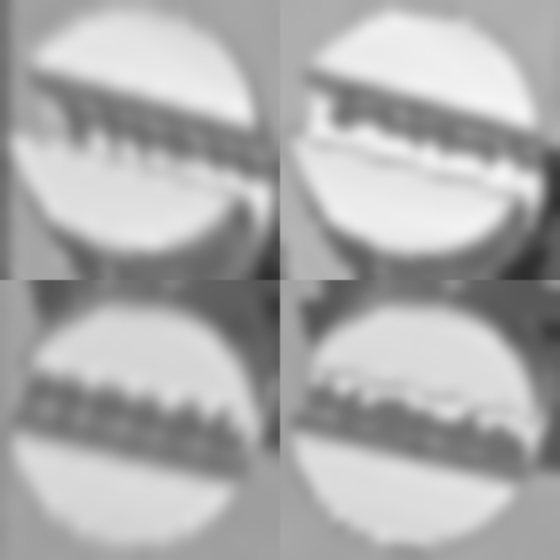

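The rectified views (left pair is the left head, bottom pair the right) show slots at θ_L ≈ 0.27 and θ_R ≈ 0.22. Disc centres are about 0.5–1.3 mm off my picks, so I correct for that. Next I work out the approach to the left slot.

```bash
cat >> h.py <<'E'
YAW=0.2735
bx=np.array([np.cos(YAW),np.sin(YAW),0]); by=np.array([-np.sin(YAW),np.cos(YAW),0])
n=-.5*bx+.866025*ez; u=.866025*bx+.5*ez
TOP={"L":np.array([482.2,72.1,106.5]),"R":np.array([536.1,-120.0,106.5])}
FL={k:v-9*n for k,v in TOP.items()}
E0={"L":-by,"R":by}; E1={"L":u,"R":-u}
def target(k,th,lead=0.,clr=.5):
    """blade's lower-edge centre and tool-x yaw for slot angle th; clr over the slot floor"""
    s=E0[k]*np.cos(th)+E1[k]*np.sin(th); w=np.cross(n,s); sg=1 if k=="L" else -1
    yaw=np.arctan2(s[1],s[0])+lead; yaw+=np.pi if np.cos(yaw-2.2)<0 else 0
    h=np.array([np.cos(yaw),np.sin(yaw),0]); t=np.array([-h[1],h[0],0])
    low=min((a*h+b*t)@n for a in (-15,15) for b in (-2,2))
    return FL[k]-1.9*sg*np.cos(th)*w+(clr-low)*n, yaw
def togo(B,yaw):
    b,R=blade(); tx=R[:,0]; dy=(yaw-np.arctan2(tx[1],tx[0])+np.pi)%(2*np.pi)-np.pi
    return (R.T@(B-b)).round(1),"roll",round(-dy,3)
E
python3 - <<'E'
from h import *
for th in (.27,.6,.9,1.2,1.48): B,y=target("L",th); print(th,B.round(1),round(y,3))
B,y=target("L",.27); print("above",togo(B+45*ez,y),"down",togo(B,y)); print(target("R",.22))
E
```

```text
0.27 [483.6  72.  100.6] 2.08
0.6 [483.2  71.5 102.5] 2.379
0.9 [482.9  71.3 104.1] 2.673
1.2 [482.8  71.6 105.3] 2.993
1.48 [482.7  72.1 105.7] 3.31
above (array([107.6,  13.6,  73.9]), 'roll', np.float64(-0.14)) down (array([106.1,  12.7, 118.9]), 'roll', np.float64(-0.14))
(array([ 537.63337824, -119.99010435,  100.31917263]), np.float64(2.035588376076208))
```

Call:
step_arm(moves=[{"tx": 10, "ty": 1, "tz": 5, "roll": -0.03}, {"tx": 33, "ty": 4, "tz": 20, "roll": -0.07}, {"tx": 60, "ty": 7, "tz": 38, "roll": -0.1}, {"tx": 85, "ty": 11, "tz": 55, "roll": -0.14}, {"tx": 102, "ty": 13, "tz": 68, "roll": -0.14}, {"tx": 107.6, "ty": 13.6, "tz": 74, "roll": -0.14}, {"tx": 107.6, "ty": 13.6, "tz": 74, "roll": -0.14}, {"tx": 107.6, "ty": 13.6, "tz": 74, "roll": -0.14}])

```text
t: 10.17
eef_pos: [483.3, 69.6, 226.3]
tcp_rot: [3.118, -0.031, 2.083]
ft_force: [0.2, -1.2, -1.8]
opening: 0.254
grip_force: 30.0
```

```bash
python3 - <<'E'
from h import *
s=env.state(); print(s["t"],s["eef_pos"].round(1),s["tcp_rot"].round(3),s["joints"].round(2),s["ft_force"].round(1))
B,y=target("L",.27); print("above",togo(B+45*ez,y),"mouth",togo(B+7*ez,y),"down",togo(B,y))
c=snap("wrist","w7"); np.savez("pics/w7.npz",view=c["view"],mtx=c["mtx"])
print("blade px",proj(c,blade()[0]).round(0),"head px",proj(c,TOP["L"]).round(0))
E
```

```text
10.1667 [483.3  69.6 226.3] [ 3.118 -0.031  2.083] [-0.01  0.28  1.88  0.05  0.98 -0.55] [ 0.2 -1.2 -1.8]
above (array([-0.6, -0.4,  0.2]), 'roll', np.float64(0.003)) mouth (array([-1.8, -1.3, 38.1]), 'roll', np.float64(0.003)) down (array([-2. , -1.5, 45.1]), 'roll', np.float64(0.003))
blade px [254. 207.] head px [251. 196.]
```

Call:
step_arm(moves=[{"tx": -1, "ty": -0.8, "tz": 12, "roll": 0}, {"tx": -1.6, "ty": -1.2, "tz": 27, "roll": 0}, {"tx": -1.8, "ty": -1.3, "tz": 36, "roll": 0}, {"tx": -1.8, "ty": -1.3, "tz": 39, "roll": 0}, {"tx": -2, "ty": -1.5, "tz": 41, "roll": 0}, {"tx": -2, "ty": -1.5, "tz": 43, "roll": 0}, {"tx": -2, "ty": -1.5, "tz": 44.5, "roll": 0}, {"tx": -2, "ty": -1.5, "tz": 44.5, "roll": 0}])

```text
t: 10.88
eef_pos: [483.6, 68.9, 182.2]
tcp_rot: [3.117, -0.03, 2.083]
ft_force: [0.6, -0.5, 1.5]
opening: 0.252
grip_force: 30.0
```

Inserted with no excess force. Begin turning, and watch the moment.

Call:
step_arm(moves=[{"tx": 0, "ty": 0, "tz": -0.2, "roll": -0.06}, {"tx": 0, "ty": -0.1, "tz": -0.5, "roll": -0.12}, {"tx": -0.1, "ty": -0.2, "tz": -0.8, "roll": -0.18}, {"tx": -0.1, "ty": -0.3, "tz": -1.1, "roll": -0.24}, {"tx": -0.2, "ty": -0.4, "tz": -1.4, "roll": -0.3}, {"tx": -0.2, "ty": -0.5, "tz": -1.7, "roll": -0.36}, {"tx": -0.2, "ty": -0.6, "tz": -1.9, "roll": -0.4}])

```text
t: 11.47
eef_pos: [482.4, 68.3, 183.8]
tcp_rot: [3.108, -0.019, 2.486]
ft_force: [-1.5, -2.3, 0.0]
opening: 0.251
grip_force: 30.0
```

```bash
python3 - <<'E'
from h import *
s=env.state(); print(s["t"],s["eef_pos"].round(1),s["tcp_rot"].round(3),s["joints"].round(2),s["ft_force"].round(1),s["moment"].round(2),s["grip_force"])
c=snap("wrist","w8"); np.savez("pics/w8.npz",view=c["view"],mtx=c["mtx"])
u_,v_=proj(c,TOP["L"]).astype(int); print(u_,v_)
I=c["pixels"]; a=cv2.resize(I[v_-60:v_+60,u_-60:u_+60],(590,590),interpolation=2)
cv2.imwrite("pics/w8c.png",a)
for th in (.3,.5,.7): print(th,[proj(c,TOP["L"]-19*n+41*(E0["L"]*np.cos(th)+E1["L"]*np.sin(th))).round(1)])
E
```

```text
11.4667 [482.4  68.3 183.8] [ 3.108 -0.019  2.486] [-0.02  0.33  1.93  0.05  0.87 -0.96] [-1.5 -2.3  0. ] [-0.41  0.05 -0.08] 29.992367327213287
253 205
0.3 [array([245.7, 246.4])]
0.5 [array([253.2, 249.2])]
0.7 [array([261.2, 250.3])]
```

View pics/w8c.png

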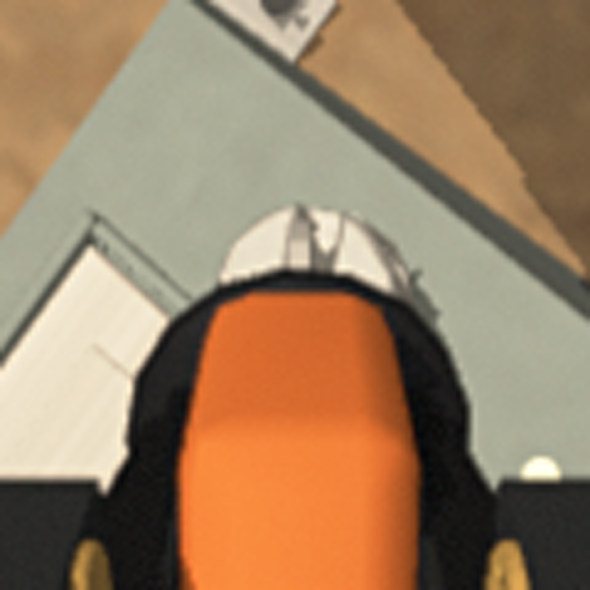

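The slot mouth end at crop (310,235) now points along the tool's x, so the screw follows the blade, and the forces are small. I used my last picture view there, so from here I check by numbers only. Continue.

Call:
step_arm(moves=[{"tx": 0, "ty": 0, "tz": -0.4, "roll": -0.08}, {"tx": 0.1, "ty": 0, "tz": -0.8, "roll": -0.16}, {"tx": 0.2, "ty": 0, "tz": -1.2, "roll": -0.24}, {"tx": 0.3, "ty": 0, "tz": -1.6, "roll": -0.32}, {"tx": 0.4, "ty": 0.1, "tz": -1.9, "roll": -0.4}, {"tx": 0.5, "ty": 0.1, "tz": -2.2, "roll": -0.48}, {"tx": 0.5, "ty": 0.1, "tz": -2.5, "roll": -0.56}])

```text
t: 12.1
eef_pos: [481.8, 68.1, 186.0]
tcp_rot: [3.104, 0.001, 3.045]
ft_force: [-1.2, -4.6, -4.6]
opening: 0.251
grip_force: 30.0
```

Call:
step_arm(moves=[{"tx": 0.1, "ty": 0, "tz": -0.2, "roll": -0.08}, {"tx": 0.2, "ty": 0, "tz": -0.4, "roll": -0.16}, {"tx": 0.3, "ty": 0, "tz": -0.6, "roll": -0.24}, {"tx": 0.3, "ty": 0, "tz": -0.7, "roll": -0.32}, {"tx": 0.3, "ty": 0, "tz": -0.7, "roll": -0.38}])

```text
t: 12.52
eef_pos: [481.9, 68.1, 186.6]
tcp_rot: [3.107, 0.015, -2.858]
ft_force: [1.6, -5.4, -3.1]
opening: 0.249
grip_force: 30.0
```

```bash
python3 - <<'E'
from h import *
s=env.state(); print(s["t"],s["eef_pos"].round(1),s["tcp_rot"].round(3),s["joints"].round(2),s["ft_force"].round(1),s["moment"].round(2),s["grip_force"])
b,R=blade(); print("blade",b.round(1),target("L",1.48))
E
```

```text
12.5167 [481.9  68.1 186.6] [ 3.107  0.015 -2.858] [-0.02  0.33  1.93  0.05  0.88 -1.9 ] [ 1.6 -5.4 -3.1] [-1.37 -0.33 -0.13] 29.99301016330719
blade [482.3  71.1 106.1] (array([482.68418627,  72.05763934, 105.68111262]), np.float64(3.31034575751912))
```

Call:
step_arm(moves=[{"tx": 0, "ty": 0, "tz": 0, "roll": -0.06}, {"tx": 0, "ty": 0, "tz": 0, "roll": -0.12}, {"tx": 0, "ty": 0, "tz": 0, "roll": -0.15}, {"tx": 0, "ty": 0, "tz": 0, "roll": -0.15}])

```text
t: 12.85
eef_pos: [482.0, 68.1, 186.6]
tcp_rot: [3.11, 0.021, -2.71]
ft_force: [-0.3, -5.5, -4.9]
opening: 0.251
grip_force: 30.0
```

```bash
python3 - <<'E'
from h import *
s=env.state(); print(s["t"],s["eef_pos"].round(1),s["tcp_rot"].round(3),s["ft_force"].round(1),s["moment"].round(2))
E
```

```text
12.85 [482.   68.1 186.6] [ 3.11   0.021 -2.71 ] [-0.3 -5.5 -4.9] [-1.29 -0.34 -0.1 ]
```

Call:
step_arm(moves=[{"tx": 0, "ty": 0, "tz": 0, "roll": -0.06}, {"tx": 0, "ty": 0, "tz": 0, "roll": -0.12}, {"tx": 0, "ty": 0, "tz": 0, "roll": -0.15}, {"tx": 0, "ty": 0, "tz": 0, "roll": -0.15}])

```text
t: 13.18
eef_pos: [482.7, 67.5, 186.7]
tcp_rot: [3.115, 0.026, -2.56]
ft_force: [2.8, -9.9, -6.5]
opening: 0.251
grip_force: 30.0
```

```bash
python3 - <<'E'
from h import *
s=env.state(); print(s["t"],s["eef_pos"].round(1),s["tcp_rot"].round(3),s["joints"].round(2),s["ft_force"].round(1),s["moment"].round(2))
E
```

```text
13.1833 [482.7  67.5 186.7] [ 3.115  0.026 -2.56 ] [-0.02  0.33  1.93  0.05  0.88 -2.2 ] [ 2.8 -9.9 -6.5] [-2.5  -1.02 -0.23]
```

Call:
step_arm(moves=[{"tx": 0, "ty": 0, "tz": 0, "roll": 0.1}, {"tx": 0, "ty": 0, "tz": -1, "roll": 0.2}, {"tx": 0, "ty": 0, "tz": -8, "roll": 0.2}, {"tx": 0, "ty": 0, "tz": -25, "roll": 0.2}, {"tx": 0, "ty": 0, "tz": -50, "roll": 0.3}, {"tx": 0, "ty": 0, "tz": -80, "roll": 0.42}, {"tx": 0, "ty": 0, "tz": -100, "roll": 0.54}, {"tx": 0, "ty": 0, "tz": -110, "roll": 0.66}, {"tx": 0, "ty": 0, "tz": -110, "roll": 0.78}, {"tx": 0, "ty": 0, "tz": -110, "roll": 0.9}, {"tx": 0, "ty": 0, "tz": -110, "roll": 1.02}, {"tx": 0, "ty": 0, "tz": -110, "roll": 1.14}])

```text
t: 14.18
eef_pos: [481.2, 64.6, 297.4]
tcp_rot: [3.106, -0.016, 2.58]
ft_force: [-0.8, -0.0, -1.3]
opening: 0.25
grip_force: 30.0
```

```bash
python3 - <<'E'
from h import *
s=env.state(); print(s["t"],s["eef_pos"].round(1),s["tcp_rot"].round(3),s["joints"].round(2),s["ft_force"].round(1))
P=np.array([510,-40,212.]); print(togo(P,2.035))
E
```

```text
14.1833 [481.2  64.6 297.4] [ 3.106 -0.016  2.58 ] [-0.02  0.2   1.78  0.04  1.16 -1.05] [-0.8 -0.  -1.3]
(array([-81.4, -76.1,   0.8]), 'roll', np.float64(0.545))
```

Call:
step_arm(moves=[{"tx": -10, "ty": -9, "tz": 0, "roll": 0.12}, {"tx": -30, "ty": -28, "tz": 0, "roll": 0.24}, {"tx": -52, "ty": -49, "tz": 0, "roll": 0.36}, {"tx": -71, "ty": -67, "tz": 0, "roll": 0.48}, {"tx": -80, "ty": -75, "tz": 0, "roll": 0.545}, {"tx": -81, "ty": -76, "tz": 0, "roll": 0.545}, {"tx": -81, "ty": -76, "tz": 0, "roll": 0.545}])

```text
t: 14.77
eef_pos: [509.6, -43.2, 292.9]
tcp_rot: [3.119, -0.032, 2.04]
ft_force: [-0.4, 0.6, -1.4]
opening: 0.251
grip_force: 30.0
```

```bash
python3 - <<'E'
from h import *
s=env.state(); print(s["t"],s["eef_pos"].round(1),s["tcp_rot"].round(3),s["joints"].round(2),s["ft_force"].round(1))
c=snap("wrist","w9"); np.savez("pics/w9.npz",view=c["view"],mtx=c["mtx"]); I=c["pixels"]
for f in ("w6","w9"):
    C=dict(np.load(f"pics/{f}.npz")); J=cv2.imread(f"pics/{f}.png")
    print(f,[np.round(slot(C,J,"L",rad=r)[:2],3) for r in (8,11,13)])
    # dog: darkness along circle of radius 32 mm at dog height
    Pd=TOP["L"]-19*n; G=cv2.GaussianBlur(cv2.cvtColor(J,cv2.COLOR_BGR2GRAY),(3,3),0)
    print([(round(a,1),[int(G[tuple(proj(C,Pd+r*(E0["L"]*np.cos(a)+E1["L"]*np.sin(a))).round().astype(int)[::-1])]) for r in (28,36,46)]) for a in np.arange(-.2,2.2,.2)])
B,y=target("R",.22); print("above",togo(B+45*ez,y))
E
```

```text
14.7667 [509.6 -43.2 292.9] [ 3.119 -0.032  2.04 ] [-0.23  0.25  1.72  0.04  1.17 -0.72] [-0.4  0.6 -1.4]
w6 [array([0.281, 0.947]), array([0.258, 0.935]), array([0.267, 0.883])]
[(np.float64(-0.2), [212, 238, 233]), (np.float64(0.0), [100, 146, 234]), (np.float64(0.2), [99, 96, 235]), (np.float64(0.4), [100, 87, 240]), (np.float64(0.6), [75, 161, 236]), (np.float64(0.8), [123, 189, 236]), (np.float64(1.0), [101, 174, 204]), (np.float64(1.2), [122, 184, 184]), (np.float64(1.4), [111, 183, 182]), (np.float64(1.6), [175, 182, 180]), (np.float64(1.8), [181, 181, 156]), (np.float64(2.0), [183, 180, 92]), (np.float64(2.2), [173, 91, 93])]
w9 [array([1.479, 0.945]), array([1.453, 0.952]), array([1.441, 0.938])]
[(np.float64(-0.2), [241, 238, 232]), (np.float64(0.0), [236, 234, 234]), (np.float64(0.2), [240, 236, 235]), (np.float64(0.4), [234, 232, 237]), (np.float64(0.6), [149, 235, 234]), (np.float64(0.8), [121, 208, 237]), (np.float64(1.0), [101, 173, 178]), (np.float64(1.2), [93, 91, 184]), (np.float64(1.4), [106, 94, 117]), (np.float64(1.6), [99, 98, 179]), (np.float64(1.8), [95, 179, 136]), (np.float64(2.0), [183, 103, 90]), (np.float64(2.2), [176, 89, 92])]
above (array([-86.6, -13.2,  64. ]), 'roll', np.float64(0.005))
```

Left screw measured at 1.46 rad and the dog is clear: fully undone. On to the right one.

Call:
step_arm(moves=[{"tx": -10, "ty": -1, "tz": 5, "roll": 0}, {"tx": -32, "ty": -5, "tz": 20, "roll": 0}, {"tx": -58, "ty": -9, "tz": 40, "roll": 0}, {"tx": -77, "ty": -12, "tz": 56, "roll": 0.005}, {"tx": -86, "ty": -13, "tz": 63, "roll": 0.005}, {"tx": -86.6, "ty": -13.2, "tz": 64, "roll": 0.005}, {"tx": -86.6, "ty": -13.2, "tz": 64, "roll": 0.005}, {"tx": -86.6, "ty": -13.2, "tz": 64, "roll": 0.005}])

```text
t: 15.48
eef_pos: [537.2, -122.8, 226.4]
tcp_rot: [3.119, -0.032, 2.034]
ft_force: [-0.2, 0.3, -1.7]
opening: 0.255
grip_force: 30.0
```

```bash
python3 - <<'E'
from h import *
s=env.state(); print(s["t"],s["eef_pos"].round(1),s["tcp_rot"].round(3),s["joints"].round(2),s["ft_force"].round(1))
B,y=target("R",.22); print("mouth",togo(B+7*ez,y),"down",togo(B,y))
b0=B
for th in (.6,.9,1.2,1.48): B,y=target("R",th); print(th,(B-b0).round(1),round(y,3))
c=snap("wrist","w10"); print("blade",proj(c,blade()[0]).round(1),"head",proj(c,TOP["R"]).round(1))
h=cv2.cvtColor(c["pixels"],cv2.COLOR_BGR2HSV); m=cv2.inRange(h,(5,150,120),(20,255,255)); m[:,:170]=0;m[:,340:]=0
k=max(cv2.findContours(m,0,1)[0],key=cv2.contourArea); print("key px",cv2.boundingRect(k),cv2.minAreaRect(k)[2])
I=cv2.imread("pics/w7.png"); m=cv2.inRange(cv2.cvtColor(I,cv2.COLOR_BGR2HSV),(5,150,120),(20,255,255)); m[:,:170]=0;m[:,340:]=0
k=max(cv2.findContours(m,0,1)[0],key=cv2.contourArea); print("before",cv2.boundingRect(k),cv2.minAreaRect(k)[2])
E
```

```text
15.4833 [ 537.2 -122.8  226.4] [ 3.119 -0.032  2.034] [-0.36  0.38  1.72  0.04  1.05 -0.85] [-0.2  0.3 -1.7]
mouth (array([-1.5, -1.1, 38.5]), 'roll', np.float64(-0.002)) down (array([-1.7, -1.2, 45.5]), 'roll', np.float64(-0.002))
0.6 [-0.5 -0.6  2.2] 2.379
0.9 [-0.8 -0.8  3.8] 2.673
1.2 [-1.  -0.5  5. ] 2.993
1.48 [-1.  -0.1  5.4] -2.973
blade [253.5 206. ] head [251.1 196.3]
key px (229, 205, 48, 62) 90.0
before (229, 205, 49, 62) 90.0
```

The key hasn't shifted in the grip. Insert.

Call:
step_arm(moves=[{"tx": -1, "ty": -0.8, "tz": 12, "roll": 0}, {"tx": -1.4, "ty": -1, "tz": 27, "roll": 0}, {"tx": -1.5, "ty": -1.1, "tz": 36, "roll": 0}, {"tx": -1.5, "ty": -1.1, "tz": 39, "roll": 0}, {"tx": -1.7, "ty": -1.2, "tz": 41, "roll": 0}, {"tx": -1.7, "ty": -1.2, "tz": 43, "roll": 0}, {"tx": -1.7, "ty": -1.2, "tz": 45, "roll": 0}, {"tx": -1.7, "ty": -1.2, "tz": 45, "roll": 0}])

```text
t: 16.2
eef_pos: [537.8, -123.9, 181.5]
tcp_rot: [3.118, -0.031, 2.032]
ft_force: [1.1, 2.2, 4.1]
opening: 0.25
grip_force: 30.0
```

Call:
step_arm(moves=[{"tx": -0.1, "ty": -0.1, "tz": -0.3, "roll": -0.07}, {"tx": -0.1, "ty": -0.2, "tz": -0.7, "roll": -0.14}, {"tx": -0.2, "ty": -0.4, "tz": -1.1, "roll": -0.21}, {"tx": -0.2, "ty": -0.5, "tz": -1.5, "roll": -0.28}, {"tx": -0.2, "ty": -0.6, "tz": -1.9, "roll": -0.35}, {"tx": -0.2, "ty": -0.7, "tz": -2.2, "roll": -0.42}])

```text
t: 16.7
eef_pos: [537.0, -124.7, 183.6]
tcp_rot: [3.108, -0.019, 2.456]
ft_force: [0.6, -1.1, 1.2]
opening: 0.252
grip_force: 30.0
```

Call:
step_arm(moves=[{"tx": 0, "ty": 0, "tz": -0.4, "roll": -0.08}, {"tx": 0.1, "ty": 0, "tz": -0.8, "roll": -0.16}, {"tx": 0.2, "ty": 0, "tz": -1.2, "roll": -0.24}, {"tx": 0.3, "ty": 0, "tz": -1.6, "roll": -0.32}, {"tx": 0.4, "ty": 0.1, "tz": -1.9, "roll": -0.4}, {"tx": 0.5, "ty": 0.1, "tz": -2.2, "roll": -0.48}, {"tx": 0.5, "ty": 0.1, "tz": -2.6, "roll": -0.56}])

```text
t: 17.28
eef_pos: [536.5, -125.0, 185.9]
tcp_rot: [3.104, 0.002, 3.016]
ft_force: [-0.8, -5.4, -2.3]
opening: 0.256
grip_force: 30.0
```

Call:
step_arm(moves=[{"tx": 0.1, "ty": 0, "tz": -0.2, "roll": -0.08}, {"tx": 0.2, "ty": 0, "tz": -0.4, "roll": -0.16}, {"tx": 0.3, "ty": 0, "tz": -0.5, "roll": -0.24}, {"tx": 0.3, "ty": 0, "tz": -0.6, "roll": -0.32}, {"tx": 0.3, "ty": 0, "tz": -0.6, "roll": -0.4}, {"tx": 0.3, "ty": 0, "tz": -0.6, "roll": -0.46}, {"tx": 0.3, "ty": 0, "tz": -0.6, "roll": -0.52}])

```text
t: 17.87
eef_pos: [536.6, -125.2, 186.6]
tcp_rot: [3.111, 0.021, -2.748]
ft_force: [1.4, -4.2, -0.9]
opening: 0.252
grip_force: 30.0
```

```bash
python3 - <<'E'
from h import *
s=env.state(); print(s["t"],s["eef_pos"].round(1),s["tcp_rot"].round(3),s["joints"].round(2),s["ft_force"].round(1),s["moment"].round(2))
E
```

```text
17.8667 [ 536.6 -125.2  186.6] [ 3.111  0.021 -2.748] [-0.37  0.42  1.77  0.05  0.96 -2.36] [ 1.4 -4.2 -0.9] [-1.05 -0.59 -0.1 ]
```

Call:
step_arm(moves=[{"tx": 0, "ty": 0.3, "tz": 0, "roll": -0.06}, {"tx": 0, "ty": 0.6, "tz": 0, "roll": -0.12}, {"tx": 0, "ty": 1, "tz": 0, "roll": -0.18}, {"tx": 0, "ty": 1, "tz": 0, "roll": -0.2}, {"tx": 0, "ty": 1, "tz": 0, "roll": -0.2}])

```text
t: 18.28
eef_pos: [536.9, -125.0, 186.6]
tcp_rot: [3.118, 0.027, -2.55]
ft_force: [3.8, -8.3, -5.2]
opening: 0.252
grip_force: 30.0
```

```bash
python3 - <<'E'
from h import *
s=env.state(); print(s["t"],s["eef_pos"].round(1),s["tcp_rot"].round(3),s["joints"].round(2),s["ft_force"].round(1),s["moment"].round(2))
E
```

```text
18.2833 [ 536.9 -125.   186.6] [ 3.118  0.027 -2.55 ] [-0.37  0.42  1.77  0.04  0.95 -2.56] [ 3.8 -8.3 -5.2] [-2.18 -1.13 -0.35]
```

Call:
step_arm(moves=[{"tx": 0, "ty": 1, "tz": 0, "roll": 0}, {"tx": 0, "ty": 1.5, "tz": 0, "roll": 0}, {"tx": 0, "ty": 0, "tz": 0, "roll": 0.1}, {"tx": 0, "ty": -1, "tz": -1, "roll": 0.2}, {"tx": 0, "ty": -1, "tz": -8, "roll": 0.2}, {"tx": 0, "ty": -1, "tz": -25, "roll": 0.2}, {"tx": 0, "ty": -1, "tz": -55, "roll": 0.3}, {"tx": 0, "ty": 0, "tz": -85, "roll": 0.42}, {"tx": 0, "ty": 0, "tz": -105, "roll": 0.54}, {"tx": 0, "ty": 0, "tz": -110, "roll": 0.66}, {"tx": 0, "ty": 0, "tz": -110, "roll": 0.78}, {"tx": 0, "ty": 0, "tz": -110, "roll": 0.9}])

```text
t: 19.28
eef_pos: [534.9, -127.5, 297.3]
tcp_rot: [3.103, -0.005, 2.83]
ft_force: [0.1, 1.0, -1.9]
opening: 0.253
grip_force: 30.0
```

```bash
python3 - <<'E'
from h import *
s=env.state(); print(s["t"],s["eef_pos"].round(1),s["tcp_rot"].round(3),s["joints"].round(2),s["ft_force"].round(1))
print(togo(np.array([555,-180,216.]),1.873))
E
```

```text
19.2833 [ 534.9 -127.5  297.3] [ 3.103 -0.005  2.83 ] [-0.37  0.31  1.63  0.04  1.21 -1.65] [ 0.1  1.  -1.9]
(array([-35.7, -46.9,  -1.2]), 'roll', np.float64(0.957))
```

Call:
step_arm(moves=[{"tx": -4, "ty": -5, "tz": 0, "roll": 0.12}, {"tx": -10, "ty": -13, "tz": 0, "roll": 0.24}, {"tx": -17, "ty": -22, "tz": 0, "roll": 0.36}, {"tx": -23, "ty": -31, "tz": 0, "roll": 0.48}, {"tx": -29, "ty": -39, "tz": 0, "roll": 0.6}, {"tx": -34, "ty": -45, "tz": 0, "roll": 0.72}, {"tx": -36, "ty": -47, "tz": 0, "roll": 0.84}, {"tx": -36, "ty": -47, "tz": 0, "roll": 0.95}, {"tx": -36, "ty": -47, "tz": 0, "roll": 0.957}, {"tx": -36, "ty": -47, "tz": 0, "roll": 0.957}])

```text
t: 20.12
eef_pos: [554.8, -183.2, 294.3]
tcp_rot: [3.125, -0.035, 1.881]
ft_force: [0.6, 0.4, -2.0]
opening: 0.248
grip_force: 30.0
```

```bash
python3 - <<'E'
from h import *
s=env.state(); print(s["t"],s["eef_pos"].round(1),s["tcp_rot"].round(3),s["joints"].round(2),s["ft_force"].round(1))
c=snap("wrist","w11"); np.savez("pics/w11.npz",view=c["view"],mtx=c["mtx"]); J=c["pixels"]
print([np.round(slot(c,J,"R",rad=r)[:2],3) for r in (8,11,13)], proj(c,TOP["R"]).round(0))
G=cv2.GaussianBlur(cv2.cvtColor(J,cv2.COLOR_BGR2GRAY),(3,3),0); Pd=TOP["R"]-19*n
for a in np.arange(-.2,2.2,.2):
    q=[proj(c,Pd+r*(E0["R"]*np.cos(a)+E1["R"]*np.sin(a))).round().astype(int)[::-1] for r in (28,36,46)]; print(round(a,1),[int(G[tuple(x)]) for x in q],end=" ")
print(); st=np.array([441.7,-264.5,14.]); print("stand blade target up 130",togo(st+130*ez,1.873),"tool z",rot().as_matrix()[:,2].round(3))
E
```

```text
20.1167 [ 554.8 -183.2  294.3] [ 3.125 -0.035  1.881] [-0.45  0.37  1.55  0.04  1.24 -0.77] [ 0.6  0.4 -2. ]
[array([1.456, 0.922]), array([1.473, 0.925]), array([1.478, 0.792])] [252. 135.]
-0.2 [236, 236, 237] 0.0 [238, 236, 231] 0.2 [235, 235, 232] 0.4 [220, 234, 230] 0.6 [143, 238, 237] 0.8 [146, 172, 233] 1.0 [173, 143, 188] 1.2 [138, 136, 156] 1.4 [93, 91, 166] 1.6 [90, 89, 250] 1.8 [205, 141, 168] 2.0 [195, 165, 166] 2.2 [167, 163, 162] 
stand blade target up 130 (array([ -48.3, -135.1,   65.7]), 'roll', np.float64(0.008)) tool z [ 0.005  0.039 -0.999]
```

Right screw is at about 1.47 with its dog clear. Both are fully undone, so back to the stand.

```bash
python3 - <<'E'
from h import *
z=rot().as_matrix()[:,2]; H=np.array([441.8,-264.8,80.])
print("pre",togo(H-z*55,1.873),"final",togo(H+z*66,1.873))
E
```

```text
pre (array([ -50.8, -136.2,   74.7]), 'roll', np.float64(0.008)) final (array([ -50.8, -136.2,  195.7]), 'roll', np.float64(0.008))
```

Call:
step_arm(moves=[{"tx": -5, "ty": -14, "tz": 0, "roll": 0}, {"tx": -16, "ty": -42, "tz": 5, "roll": 0}, {"tx": -28, "ty": -74, "tz": 20, "roll": 0}, {"tx": -39, "ty": -104, "tz": 42, "roll": 0}, {"tx": -47, "ty": -126, "tz": 62, "roll": 0.008}, {"tx": -50.8, "ty": -136, "tz": 74, "roll": 0.008}, {"tx": -50.8, "ty": -136.2, "tz": 75, "roll": 0.008}, {"tx": -50.8, "ty": -136.2, "tz": 75, "roll": 0.008}, {"tx": -50.8, "ty": -136.2, "tz": 75, "roll": 0.008}])

```text
t: 20.92
eef_pos: [441.1, -269.6, 215.6]
tcp_rot: [3.124, -0.035, 1.869]
ft_force: [-0.3, -0.2, -0.9]
opening: 0.251
grip_force: 30.0
```

```bash
python3 - <<'E'
from h import *
s=env.state(); z=rot().as_matrix()[:,2]; H=np.array([441.8,-264.8,80.])
print(s["t"],s["eef_pos"].round(1),s["tcp_rot"].round(3),z.round(3),"pre",togo(H-z*55,1.873),"final",togo(H+z*66,1.873))
c=snap("wrist","w12"); I=c["pixels"]
m=cv2.inRange(cv2.cvtColor(I,cv2.COLOR_BGR2HSV),(100,120,40),(125,255,255)); m[240:]=0
k=max(cv2.findContours(m,0,1)[0],key=cv2.contourArea); b=cv2.boxPoints(cv2.minAreaRect(k)); print("blue",cv2.boundingRect(k),"expected stand corners",[proj(c,H+R_).round(0).tolist() for R_ in [Ro.from_euler("z",.3).as_matrix()@np.array(q) for q in ((60,40,0),(60,-40,0),(-60,40,0),(-60,-40,0))]])
E
```

```text
20.9167 [ 441.1 -269.6  215.6] [ 3.124 -0.035  1.869] [ 0.006  0.038 -0.999] pre (array([-0.3, -0.3,  0.1]), 'roll', np.float64(-0.004)) final (array([ -0.3,  -0.3, 121.1]), 'roll', np.float64(-0.004))
blue (207, 150, 90, 75) expected stand corners [[309.0, 155.0], [306.0, 227.0], [197.0, 156.0], [200.0, 227.0]]
```

Call:
step_arm(moves=[{"tx": 0, "ty": 0, "tz": 15, "roll": 0}, {"tx": 0, "ty": 0, "tz": 35, "roll": 0}, {"tx": 0, "ty": 0, "tz": 52, "roll": 0}, {"tx": 0, "ty": 0, "tz": 60, "roll": 0}, {"tx": 0, "ty": 0, "tz": 66, "roll": 0}, {"tx": 0, "ty": 0, "tz": 72, "roll": 0}, {"tx": 0, "ty": 0, "tz": 80, "roll": 0}])

```text
t: 21.55
eef_pos: [441.7, -266.6, 135.3]
tcp_rot: [3.124, -0.034, 1.868]
ft_force: [-0.1, 0.7, -1.0]
opening: 0.253
grip_force: 30.0
```

Call:
step_arm(moves=[{"tx": 0, "ty": 0, "tz": 12, "roll": 0}, {"tx": 0, "ty": 0, "tz": 25, "roll": 0}, {"tx": 0, "ty": 0, "tz": 34, "roll": 0}, {"tx": 0, "ty": 0, "tz": 38, "roll": 0}, {"tx": 0, "ty": 0, "tz": 39, "roll": 0}, {"tx": 0, "ty": 0, "tz": 40, "roll": 0}, {"tx": 0, "ty": 0, "tz": 40, "roll": 0}])

```text
t: 22.13
eef_pos: [441.3, -264.9, 95.4]
tcp_rot: [3.125, -0.035, 1.868]
ft_force: [0.1, -1.1, -1.9]
opening: 0.252
grip_force: 30.0
```

Nearly down; lower to contact.

Call:
step_arm(moves=[{"tx": 0, "ty": 0, "tz": 0.6, "roll": 0}, {"tx": 0, "ty": 0, "tz": 1.2, "roll": 0}, {"tx": 0, "ty": 0, "tz": 1.6, "roll": 0}, {"tx": 0, "ty": 0, "tz": 1.6, "roll": 0}])

```text
t: 22.47
eef_pos: [441.4, -264.9, 95.1]
tcp_rot: [3.124, -0.034, 1.868]
ft_force: [-5.3, 3.9, 20.5]
opening: 0.251
grip_force: 30.0
```

Call:
step_arm(grip=70, moves=[{"tx": 0, "ty": 0, "tz": -0.5, "roll": 0}, {"tx": 0, "ty": 0, "tz": -0.5, "roll": 0}, {"tx": 0, "ty": 0, "tz": -0.5, "roll": 0}, {"tx": 0, "ty": 0, "tz": -0.5, "roll": 0}, {"tx": 0, "ty": 0, "tz": -0.5, "roll": 0}, {"tx": 0, "ty": 0, "tz": -0.5, "roll": 0}])

```text
t: 22.97
eef_pos: [441.2, -264.9, 93.7]
tcp_rot: [3.125, -0.036, 1.867]
ft_force: [-0.6, -0.3, -0.2]
opening: 0.616
grip_force: 0.0
```

Call:
step_arm(grip=95, moves=[{"tx": 0, "ty": 0, "tz": -5, "roll": 0}, {"tx": 0, "ty": 0, "tz": -20, "roll": 0}, {"tx": 0, "ty": 0, "tz": -50, "roll": 0}, {"tx": 0, "ty": 0, "tz": -85, "roll": 0}, {"tx": 0, "ty": 0, "tz": -110, "roll": 0}, {"tx": 0, "ty": 0, "tz": -120, "roll": 0}, {"tx": 0, "ty": 0, "tz": -120, "roll": 0}])

```text
t: 23.55
eef_pos: [441.2, -270.0, 215.9]
tcp_rot: [3.123, -0.032, 1.867]
ft_force: [0.2, -0.2, 0.2]
opening: 0.995
grip_force: 0.0
```

```bash
python3 - <<'E'
from h import *
s=env.state(); print(s["t"],s["eef_pos"].round(1),s["tcp_rot"].round(3),s["joints"].round(2),s["ft_force"].round(1))
c=snap("wrist","w13"); np.savez("pics/w13.npz",view=c["view"],mtx=c["mtx"])
m=cv2.inRange(cv2.cvtColor(c["pixels"],cv2.COLOR_BGR2HSV),(5,150,120),(20,255,255)); m[240:]=0; m[:,:170]=0; m[:,340:]=0
k=max(cv2.findContours(m,0,1)[0],key=cv2.contourArea); print(cv2.minAreaRect(k),cv2.boundingRect(k))
key=np.array([441.7,-264.5,140]); e=Ro.from_euler("z",np.radians(17.2)).as_matrix()
print("expected top corners",[proj(c,key+e@np.array(q)).round(1).tolist() for q in ((12,23,0),(12,-23,0),(-12,23,0),(-12,-23,0))],"foot far face",[proj(c,key+e@np.array(q)).round(1).tolist() for q in ((12,23,-51),(-12,23,-51))])
E
```

```text
23.55 [ 441.2 -270.   215.9] [ 3.123 -0.032  1.867] [-0.69  0.34  1.81  0.04  1.01 -1.01] [ 0.2 -0.2  0.2]
((253.0, 198.0), (54.0, 26.0), 90.0) (240, 171, 27, 55)
expected top corners [[267.8, 178.8], [267.5, 228.9], [240.4, 179.0], [241.1, 229.1]] foot far face [[264.6, 171.3], [241.7, 171.5]]
```

The key matches its expected outline in the stand (rows 171–226, cols 240–267), upright and fully down. Now the cover: move above it with the fingers closing along the bar.

Call:
step_arm(moves=[{"tx": 0, "ty": 0, "tz": -25, "roll": 0.1}, {"tx": 8, "ty": 4, "tz": -55, "roll": 0.22}, {"tx": 30, "ty": 15, "tz": -75, "roll": 0.34}, {"tx": 55, "ty": 28, "tz": -84, "roll": 0.46}, {"tx": 80, "ty": 41, "tz": -84, "roll": 0.58}, {"tx": 105, "ty": 54, "tz": -84, "roll": 0.7}, {"tx": 130, "ty": 67, "tz": -84, "roll": 0.82}, {"tx": 155, "ty": 80, "tz": -84, "roll": 0.94}, {"tx": 178, "ty": 92, "tz": -84, "roll": 1.06}, {"tx": 198, "ty": 102, "tz": -84, "roll": 1.18}, {"tx": 212, "ty": 110, "tz": -84, "roll": 1.3}, {"tx": 217, "ty": 112, "tz": -84, "roll": 1.42}])

```text
t: 24.6
eef_pos: [483.8, -30.6, 305.2]
tcp_rot: [-3.106, -0.019, 0.443]
ft_force: [-0.2, 0.2, -0.6]
opening: 1.0
grip_force: 0.0
```

Call:
step_arm(moves=[{"tx": 0, "ty": 0, "tz": 0, "roll": 0.12}, {"tx": 0, "ty": 0, "tz": 0, "roll": 0.173}, {"tx": 0, "ty": 0, "tz": 0, "roll": 0.173}, {"tx": 0, "ty": 0, "tz": 0, "roll": 0.173}])

```text
t: 24.93
eef_pos: [483.6, -32.6, 305.7]
tcp_rot: [-3.104, -0.013, 0.276]
ft_force: [0.1, 0.8, 0.2]
opening: 0.998
grip_force: 0.0
```

```bash
cat >> h.py <<'E'
def bar(c,I,lift,S=4):
    """extent of the black bar in the plane 'lift' mm above the sloping face, box axes (along by, along u), from the mid of the heads"""
    M=(TOP["L"]+TOP["R"])/2-25*n+lift*n
    W=np.float32([proj(c,M+by*a+u*b) for b in (-50,50) for a in (-70,70)])
    H=cv2.getPerspectiveTransform(W,np.float32([[0,0],[140*S,0],[0,100*S],[140*S,100*S]]))
    g=cv2.cvtColor(cv2.warpPerspective(I,H,(140*S,100*S)),cv2.COLOR_BGR2GRAY)
    m=(g<70).astype(np.uint8); N,l,s,ce=cv2.connectedComponentsWithStats(m); k=1+np.argmax(s[1:,4]); m=l==k
    rows=np.where(m.sum(1)>70*S)[0]; r=(rows[0]/S-50,rows[-1]/S-50)
    cols=np.where(m[rows].mean(0)>.5)[0]; return (cols[0]/S-70,cols[-1]/S-70),r,M
E
python3 - <<'E'
from h import *
s=env.state(); print(s["t"],s["eef_pos"].round(1),s["tcp_rot"].round(3),s["joints"].round(2),s["ft_force"].round(1))
c=snap("wrist","w14"); np.savez("pics/w14.npz",view=c["view"],mtx=c["mtx"])
for f in ("w3","w14"):
    C=dict(np.load(f"pics/{f}.npz")); I=cv2.imread(f"pics/{f}.png")
    for lift in (35,42): y,r,M=bar(C,I,lift); print(f,lift,np.round(y,1),np.round(r,1),"centre",(M+by*np.mean(y)+u*np.mean(r)).round(1))
E
```

```text
24.9333 [483.6 -32.6 305.7] [-3.104 -0.013  0.276] [-0.23  0.2   1.76  0.04  1.19  1.05] [0.1 0.8 0.2]
w3 35 [-43.2  43.5] [-11.    8.5] centre [503.3 -25.5 114.5]
w3 42 [-42.2  42.2] [-5.5 13.5] centre [504.3 -25.3 123.2]
w14 35 [-43.   43.5] [-11.    8.5] centre [503.2 -25.4 114.5]
w14 42 [-42.2  42.2] [-5.2 13.8] centre [504.5 -25.3 123.3]
```

```bash
cat >> h.py <<'E'
def togrip(P,yaw):
    s=env.state(); R=rot().as_matrix(); g_=s["eef_pos"]-18.8*R[:,2]
    return (R.T@(P-g_)).round(1),"roll",round(float(np.arctan2(R[1,0],R[0,0])-yaw),3)
E
python3 - <<'E'
from h import *
for f in ("w6","w9","w11","w5"):
    C=dict(np.load(f"pics/{f}.npz")) ; I=cv2.imread(f"pics/{f}.png"); I[235:]=255
    cam=-C["view"][:3,:3].T@C["view"][:3,3]; M=(TOP["L"]+TOP["R"])/2
    try: print(f,"cam y,x",round((cam-M)@by),round((cam-M)@bx),[(l,np.round(bar(C,I,l)[:2],1).tolist()) for l in (28,35,42)])
    except Exception as e: print(f,e)
P=np.array([503.3,-25.5,114.5]); z=rot().as_matrix()[:,2]; print(z.round(3),"pre",togrip(P-60*z,YAW),"final",togrip(P,YAW))
E
```

```text
w6 cam y,x 51 -14 [(28, [[-37.5, 42.5], [-13.5, -2.8]]), (35, [[-35.8, 42.5], [-9.5, 1.0]]), (42, [[-33.8, 42.8], [-5.5, 4.5]])]
w9 cam y,x 46 -21 [(28, [[-40.5, 42.8], [-13.2, 4.0]]), (35, [[-38.8, 42.8], [-9.5, 6.2]]), (42, [[-37.2, 42.8], [-5.5, 5.8]])]
w11 cam y,x -100 -4 [(28, [[-42.8, 69.8], [-14.2, 4.8]]), (35, [[-44.5, 69.8], [-10.0, 10.5]]), (42, [[-52.2, 69.8], [-5.8, 28.5]])]
w5 cam y,x -18 -15 [(28, [[-43.8, 44.8], [-13.2, 4.2]]), (35, [[-43.2, 43.5], [-9.2, 7.8]]), (42, [[-42.8, 42.0], [-5.2, 11.5]])]
[ 0.003  0.039 -0.999] pre (array([ 18.2,   5.5, 150.4]), 'roll', 0.003) final (array([ 18.2,   5.5, 210.4]), 'roll', 0.003)
```

The bar's top edge is consistent across views at 42 mm above the face, and its y-centre is within 0.5 mm. Descend astride it.

Call:
step_arm(moves=[{"tx": 4, "ty": 1, "tz": 18, "roll": 0.003}, {"tx": 10, "ty": 3, "tz": 50, "roll": 0.003}, {"tx": 16, "ty": 5, "tz": 88, "roll": 0.003}, {"tx": 19, "ty": 5.5, "tz": 122, "roll": 0.003}, {"tx": 19, "ty": 5.5, "tz": 142, "roll": 0.003}, {"tx": 19, "ty": 5.5, "tz": 147, "roll": 0.003}, {"tx": 19, "ty": 5.5, "tz": 147, "roll": 0.003}, {"tx": 19, "ty": 5.5, "tz": 147, "roll": 0.003}])

```text
t: 25.65
eef_pos: [504.8, -27.3, 161.1]
tcp_rot: [-3.106, -0.016, 0.271]
ft_force: [0.2, -0.8, -0.2]
opening: 1.003
grip_force: 0.0
```

```bash
python3 - <<'E'
from h import *
s=env.state(); print(s["t"],s["eef_pos"].round(1),s["tcp_rot"].round(3),s["ft_force"].round(1),s["opening"])
P=np.array([504,-25.3,115.]); print(togrip(P,YAW))
E
```

```text
25.65 [504.8 -27.3 161.1] [-3.106 -0.016  0.271] [ 0.2 -0.8 -0.2] 1.003107996990415
(array([-1. , -0.5, 64.9]), 'roll', -0.002)
```

Call:
step_arm(moves=[{"tx": -1, "ty": -0.5, "tz": 15, "roll": 0}, {"tx": -1, "ty": -0.5, "tz": 30, "roll": 0}, {"tx": -1, "ty": -0.5, "tz": 38, "roll": 0}, {"tx": -1, "ty": -0.5, "tz": 43, "roll": 0}, {"tx": -1, "ty": -0.5, "tz": 47, "roll": 0}, {"tx": -1, "ty": -0.5, "tz": 50, "roll": 0}])

```text
t: 26.15
eef_pos: [504.0, -25.1, 110.8]
tcp_rot: [-3.106, -0.016, 0.271]
ft_force: [0.4, -0.3, -0.1]
opening: 1.0
grip_force: 0.0
```

Call:
step_arm(moves=[{"tx": 0, "ty": 0, "tz": 6, "roll": 0}, {"tx": 0, "ty": 0, "tz": 11, "roll": 0}, {"tx": 0, "ty": 0, "tz": 15, "roll": 0}, {"tx": 0, "ty": 0, "tz": 15, "roll": 0}])

```text
t: 26.48
eef_pos: [503.4, -24.3, 94.7]
tcp_rot: [-3.105, -0.014, 0.271]
ft_force: [-0.6, -0.1, 0.0]
opening: 1.003
grip_force: 0.0
```

Call:
step_arm(grip=75, moves=[{"tx": 0, "ty": 0, "tz": 0, "roll": 0}, {"tx": 0, "ty": 0, "tz": 0, "roll": 0}, {"tx": 0, "ty": 0, "tz": 0, "roll": 0}, {"tx": 0, "ty": 0, "tz": 0, "roll": 0}, {"tx": 0, "ty": 0, "tz": 0, "roll": 0}, {"tx": 0, "ty": 0, "tz": 0, "roll": 0}])

```text
t: 26.98
eef_pos: [503.6, -24.4, 95.4]
tcp_rot: [-3.106, -0.015, 0.271]
ft_force: [0.4, -0.7, -2.6]
opening: 0.927
grip_force: 29.9
```

Gripped at 88 mm, across the bar's ends. Lift gently.

Call:
step_arm(moves=[{"tx": 0, "ty": 0, "tz": -1, "roll": 0}, {"tx": 0, "ty": 0, "tz": -3, "roll": 0}, {"tx": 0, "ty": 0, "tz": -6, "roll": 0}, {"tx": 0, "ty": 0, "tz": -10, "roll": 0}, {"tx": 0, "ty": 0, "tz": -15, "roll": 0}, {"tx": 0, "ty": 0, "tz": -20, "roll": 0}, {"tx": 0, "ty": 0, "tz": -20, "roll": 0}])

```text
t: 27.57
eef_pos: [504.0, -25.3, 116.5]
tcp_rot: [-3.106, -0.017, 0.271]
ft_force: [-0.4, 0.1, -2.4]
opening: 0.926
grip_force: 29.9
```

Call:
step_arm(moves=[{"tx": 0, "ty": 0, "tz": -8, "roll": 0}, {"tx": 0, "ty": 0, "tz": -20, "roll": 0}, {"tx": 0, "ty": 0, "tz": -35, "roll": 0}, {"tx": 0, "ty": 0, "tz": -50, "roll": 0}, {"tx": 0, "ty": 0, "tz": -65, "roll": 0}, {"tx": 0, "ty": 0, "tz": -80, "roll": 0}, {"tx": 0, "ty": 0, "tz": -92, "roll": 0}, {"tx": 0, "ty": 0, "tz": -100, "roll": 0}, {"tx": 0, "ty": 0, "tz": -100, "roll": 0}, {"tx": 0, "ty": 0, "tz": -100, "roll": 0}])

```text
t: 28.4
eef_pos: [502.9, -29.0, 215.3]
tcp_rot: [-3.106, -0.016, 0.271]
ft_force: [-0.1, -0.1, -3.3]
opening: 0.929
grip_force: 29.9
```

```bash
python3 - <<'E'
from h import *
s=env.state(); print(s["t"],s["eef_pos"].round(1),s["tcp_rot"].round(3),s["ft_force"].round(1),s["moment"].round(2),s["opening"])
c=snap("wrist","w15"); np.savez("pics/w15.npz",view=c["view"],mtx=c["mtx"])
I=c["pixels"]; L=cv2.cvtColor(I,cv2.COLOR_BGR2GRAY)
# bright plate ahead of the fingers (up-slope edge)
for col in (200,225,250,275,300): print(col,L[100:260:8,col].tolist())
top=snap("top","t2"); P=[np.array([450,230,0])+dx*bx+dy*by for dx in (-60,60) for dy in (-80,80)]
q=np.int32([proj(top,p) for p in P]); print(q.tolist()); m=np.zeros(L.shape,np.uint8); cv2.fillConvexPoly(m,cv2.convexHull(q),255); print("spot colour",[x.ravel().round(0) for x in cv2.meanStdDev(top["pixels"],mask=m)])
R=rot().as_matrix(); print(togrip(np.array([450,230,220.]),YAW))
E
```

```text
28.4 [502.9 -29.  215.3] [-3.106 -0.016  0.271] [-0.1 -0.1 -3.3] [-0.05  0.02 -0.  ] 0.9288107678935247
200 [213, 156, 187, 183, 180, 41, 133, 127, 130, 136, 134, 132, 128, 51, 19, 22, 22, 22, 22, 23]
225 [106, 103, 96, 97, 94, 24, 131, 130, 126, 174, 239, 234, 127, 129, 132, 229, 228, 231, 19, 19]
250 [105, 105, 94, 95, 92, 25, 229, 130, 237, 240, 238, 233, 127, 131, 133, 229, 229, 232, 18, 22]
275 [106, 106, 92, 94, 94, 24, 231, 131, 237, 237, 237, 232, 185, 133, 132, 227, 227, 233, 19, 20]
300 [106, 105, 94, 94, 93, 25, 234, 133, 237, 236, 235, 230, 183, 50, 25, 22, 35, 234, 18, 24]
[[232, 220], [183, 234], [222, 185], [174, 199]]
spot colour [array([ 73., 108., 134.]), array([12., 17., 20.])]
(array([  18.6, -263.6,   23.3]), 'roll', -0.003)
```

Held: 3.3 N of weight. The landing spot is bare bench; I shift it to y = 250 for more room from the box. Carry.

Call:
step_arm(moves=[{"tx": 1, "ty": -8, "tz": 0, "roll": 0}, {"tx": 3, "ty": -25, "tz": 0, "roll": 0}, {"tx": 5, "ty": -50, "tz": 0, "roll": 0}, {"tx": 8, "ty": -80, "tz": 0, "roll": 0}, {"tx": 11, "ty": -112, "tz": 0, "roll": 0}, {"tx": 14, "ty": -145, "tz": 0, "roll": 0}, {"tx": 17, "ty": -180, "tz": 0, "roll": 0}, {"tx": 20, "ty": -213, "tz": 0, "roll": 0}, {"tx": 22, "ty": -243, "tz": 0, "roll": 0}, {"tx": 23, "ty": -265, "tz": 0, "roll": 0}, {"tx": 24, "ty": -278, "tz": 0, "roll": 0}, {"tx": 24, "ty": -283, "tz": 0, "roll": 0}])

```text
t: 29.5
eef_pos: [449.3, 251.9, 225.3]
tcp_rot: [-3.105, -0.014, 0.273]
ft_force: [0.2, 0.1, -3.3]
opening: 0.927
grip_force: 29.9
```

Call:
step_arm(moves=[{"tx": 0, "ty": 0, "tz": 10, "roll": 0}, {"tx": 0, "ty": 0, "tz": 30, "roll": 0}, {"tx": 0, "ty": 0, "tz": 55, "roll": 0}, {"tx": 0, "ty": 0, "tz": 80, "roll": 0}, {"tx": 0, "ty": 0, "tz": 100, "roll": 0}, {"tx": 0, "ty": 0, "tz": 115, "roll": 0}, {"tx": 0, "ty": 0, "tz": 120, "roll": 0}, {"tx": 0, "ty": 0, "tz": 120, "roll": 0}])

```text
t: 30.17
eef_pos: [450.4, 253.6, 104.4]
tcp_rot: [-3.106, -0.012, 0.27]
ft_force: [-0.2, -0.0, -2.4]
opening: 0.929
grip_force: 29.9
```

```bash
python3 - <<'E'
from h import *
s=env.state(); R=rot().as_matrix(); print(s["t"],s["eef_pos"].round(1),s["tcp_rot"].round(3),s["joints"].round(2),s["ft_force"].round(1),s["opening"])
c=snap("wrist","w16"); np.savez("pics/w16.npz",view=c["view"],mtx=c["mtx"])
P=s["eef_pos"]-18.8*R[:,2]; t=R[:,0]; h=np.array([t[0],t[1],0])/np.hypot(t[0],t[1])
for a in (0,10,20,30): 
    a_=np.radians(a); uu=h*np.cos(a_)+ez*np.sin(a_); nn=-h*np.sin(a_)+ez*np.cos(a_); print(a,"far edge row",proj(c,P-31*nn+52.5*uu).round(0),"low edge z",(P-35*nn-52.5*uu)[2].round(1))
g=cv2.cvtColor(c["pixels"],cv2.COLOR_BGR2GRAY); print([(r,int(g[r,200:310].mean())) for r in range(60,240,6)])
E
```

```text
30.1667 [450.4 253.6 104.4] [-3.106 -0.012  0.27 ] [0.37 0.48 1.95 0.05 0.69 1.63] [-0.2 -0.  -2.4] 0.928630778951042
0 far edge row [255. 157.] low edge z 88.2
10 far edge row [254. 151.] low edge z 79.6
20 far edge row [254. 147.] low edge z 72.3
30 far edge row [253. 146.] low edge z 66.6
[(60, 114), (66, 114), (72, 113), (78, 111), (84, 110), (90, 111), (96, 113), (102, 111), (108, 109), (114, 109), (120, 107), (126, 108), (132, 106), (138, 106), (144, 129), (150, 142), (156, 139), (162, 138), (168, 135), (174, 142), (180, 145), (186, 144), (192, 147), (198, 143), (204, 122), (210, 111), (216, 107), (222, 107), (228, 104), (234, 127)]
```

The cover hangs tilted at about 30° (far edge at row 145) with its low edge near z = 66. Lower it so the bench edge turns it level in the pads.

Call:
step_arm(moves=[{"tx": 0, "ty": 0, "tz": 12, "roll": 0}, {"tx": 0, "ty": 0, "tz": 28, "roll": 0}, {"tx": 0, "ty": 0, "tz": 44, "roll": 0}, {"tx": 0, "ty": 0, "tz": 54, "roll": 0}, {"tx": 0, "ty": 0, "tz": 59, "roll": 0}, {"tx": 0, "ty": 0, "tz": 62, "roll": 0}, {"tx": 0, "ty": 0, "tz": 64, "roll": 0}, {"tx": 0, "ty": 0, "tz": 66, "roll": 0}])

```text
t: 30.88
eef_pos: [451.7, 257.2, 40.5]
tcp_rot: [-3.105, -0.016, 0.271]
ft_force: [0.4, -0.1, -2.4]
opening: 0.927
grip_force: 29.9
```

Call:
step_arm(moves=[{"tx": 0, "ty": 0, "tz": 1, "roll": 0}, {"tx": 0, "ty": 0, "tz": 2, "roll": 0}, {"tx": 0, "ty": 0, "tz": 3, "roll": 0}, {"tx": 0, "ty": 0, "tz": 4, "roll": 0}])

```text
t: 31.22
eef_pos: [451.4, 257.3, 36.1]
tcp_rot: [-3.106, -0.016, 0.271]
ft_force: [0.8, 0.2, -2.5]
opening: 0.93
grip_force: 29.9
```

Call:
step_arm(moves=[{"tx": 0, "ty": 0, "tz": 1, "roll": 0}, {"tx": 0, "ty": 0, "tz": 2, "roll": 0}, {"tx": 0, "ty": 0, "tz": 3, "roll": 0}, {"tx": 0, "ty": 0, "tz": 4, "roll": 0}, {"tx": 0, "ty": 0, "tz": 5, "roll": 0}])

```text
t: 31.63
eef_pos: [453.5, 258.2, 32.2]
tcp_rot: [-3.105, -0.021, 0.271]
ft_force: [5.7, 2.2, 8.6]
opening: 0.923
grip_force: 30.0
```

Call:
step_arm(moves=[{"tx": 0, "ty": 0, "tz": 1, "roll": 0}, {"tx": 0, "ty": 0, "tz": 2, "roll": 0}, {"tx": 0, "ty": 0, "tz": 3, "roll": 0}, {"tx": 0, "ty": 0, "tz": 4, "roll": 0}])

```text
t: 31.97
eef_pos: [453.5, 258.4, 28.2]
tcp_rot: [-3.105, -0.021, 0.271]
ft_force: [4.3, 2.5, 9.6]
opening: 0.929
grip_force: 30.0
```

It is levelling at about 10 N. Continue to flat (TCP z ≈ 16).

Call:
step_arm(moves=[{"tx": 0, "ty": 0, "tz": 1, "roll": 0}, {"tx": 0, "ty": 0, "tz": 2, "roll": 0}, {"tx": 0, "ty": 0, "tz": 3, "roll": 0}, {"tx": 0, "ty": 0, "tz": 4, "roll": 0}, {"tx": 0, "ty": 0, "tz": 5, "roll": 0}, {"tx": 0, "ty": 0, "tz": 6, "roll": 0}, {"tx": 0, "ty": 0, "tz": 7, "roll": 0}, {"tx": 0, "ty": 0, "tz": 8, "roll": 0}])

```text
t: 32.63
eef_pos: [453.5, 258.8, 20.1]
tcp_rot: [-3.105, -0.021, 0.272]
ft_force: [4.6, 4.4, 7.2]
opening: 0.932
grip_force: 30.0
```

Call:
step_arm(moves=[{"tx": 0, "ty": 0, "tz": 1, "roll": 0}, {"tx": 0, "ty": 0, "tz": 2, "roll": 0}, {"tx": 0, "ty": 0, "tz": 2.5, "roll": 0}])

```text
t: 32.88
eef_pos: [453.5, 258.9, 17.6]
tcp_rot: [-3.105, -0.021, 0.272]
ft_force: [4.7, 3.6, 6.9]
opening: 0.929
grip_force: 30.0
```

Call:
step_arm(moves=[{"tx": 0, "ty": 0, "tz": 1, "roll": 0}, {"tx": 0, "ty": 0, "tz": 2, "roll": 0}, {"tx": 0, "ty": 0, "tz": 2, "roll": 0}])

```text
t: 33.13
eef_pos: [453.5, 259.0, 15.5]
tcp_rot: [-3.105, -0.021, 0.272]
ft_force: [4.1, 4.6, 6.9]
opening: 0.929
grip_force: 30.0
```

```bash
python3 - <<'E'
from h import *
s=env.state(); R=rot().as_matrix(); print(s["t"],s["eef_pos"].round(1),s["ft_force"].round(1),s["moment"].round(2))
c=snap("wrist","w17"); np.savez("pics/w17.npz",view=c["view"],mtx=c["mtx"])
P=s["eef_pos"]-18.8*R[:,2]; t=R[:,0]; h=np.array([t[0],t[1],0])/np.hypot(t[0],t[1])
for a in (-5,0,5,10): 
    a_=np.radians(a); uu=h*np.cos(a_)+ez*np.sin(a_); nn=-h*np.sin(a_)+ez*np.cos(a_); print(a,"far edge",proj(c,P-31*nn+52.5*uu).round(0),"low z",(P-35*nn-52.5*uu)[2].round(1))
g=cv2.cvtColor(c["pixels"],cv2.COLOR_BGR2GRAY); print([(r,int(g[r,200:310].mean())) for r in range(126,200,3)])
E
```

```text
33.1333 [453.5 259.   15.5] [4.1 4.6 6.9] [ 0.16 -0.72  0.21]
-5 far edge [255. 161.] low z 4.0
0 far edge [255. 157.] low z -0.7
5 far edge [255. 154.] low z -5.2
10 far edge [255. 151.] low z -9.3
[(126, 110), (129, 110), (132, 108), (135, 107), (138, 106), (141, 107), (144, 119), (147, 133), (150, 147), (153, 158), (156, 158), (159, 159), (162, 159), (165, 157), (168, 153), (171, 154), (174, 155), (177, 158), (180, 158), (183, 157), (186, 157), (189, 156), (192, 157), (195, 159), (198, 158)]
```

```bash
python3 - <<'E'
from h import *
for f in ("w16","w17"):
    c=dict(np.load(f"pics/{f}.npz")); I=cv2.imread(f"pics/{f}.png"); h=cv2.cvtColor(I,cv2.COLOR_BGR2HSV)
    m=((h[...,1]<70)&(h[...,2]>90)).astype(np.uint8); m[238:]=0; m=cv2.morphologyEx(m,cv2.MORPH_CLOSE,np.ones((7,7),np.uint8))
    k=max(cv2.findContours(m,0,1)[0],key=cv2.contourArea); print(f,cv2.contourArea(k),cv2.boundingRect(k),cv2.approxPolyDP(cv2.convexHull(k),4,True)[:,0].tolist())
    for r in range(140,236,12):
        x=np.where(m[r])[0]; print(r,(x.min(),x.max(),len(x)) if len(x) else None,end=" ")
    cam=-c["view"][:3,:3].T@c["view"][:3,3]; print("cam",cam.round(0))
E
```

```text
w16 20698.0 (112, 143, 286, 95) [[397, 144], [363, 237], [151, 237], [112, 148]]
140 (np.int64(6), np.int64(502), 100) 152 (np.int64(0), np.int64(511), 374) 164 (np.int64(119), np.int64(503), 338) 176 (np.int64(124), np.int64(507), 317) 188 (np.int64(130), np.int64(478), 296) 200 (np.int64(135), np.int64(511), 303) 212 (np.int64(140), np.int64(511), 225) 224 (np.int64(145), np.int64(511), 252) cam [520. 266. 275.]
w17 18691.0 (126, 135, 244, 103) [[369, 136], [367, 237], [143, 237], [127, 159]]
140 (np.int64(314), np.int64(369), 56) 152 (np.int64(191), np.int64(511), 181) 164 (np.int64(127), np.int64(511), 248) 176 (np.int64(130), np.int64(511), 246) 188 (np.int64(132), np.int64(511), 247) 200 (np.int64(135), np.int64(511), 246) 212 (np.int64(138), np.int64(511), 212) 224 (np.int64(141), np.int64(511), 173) cam [522. 271. 187.]
```

```bash
python3 - <<'E'
from h import *
c=dict(np.load("pics/w17.npz"))
q={"FR":(369,136),"NR":(367,237),"NL":(143,237),"FL":(127,159)}
for z in (4,10):
    p={k:onz(c,v,z) for k,v in q.items()}
    for a,b in (("FL","FR"),("FL","NL"),("FR","NR")):
        d=p[b]-p[a]; print(z,a,b,np.linalg.norm(d).round(1),np.degrees(np.arctan2(d[1],d[0])).round(1))
print(np.degrees(env.state()["tcp_rot"][2]).round(1))
E
```

```text
4 FL FR 153.3 -68.9
4 FL NL 53.8 -158.6
4 FR NR 66.0 -160.1
10 FL FR 148.3 -68.9
10 FL NL 52.0 -158.6
10 FR NR 63.9 -160.1
15.6
```

The cover is nearly flat: edge length 153 mm at z = 4, corners square, twisted 5° in yaw. Press a little further to seat it.

Call:
step_arm(moves=[{"tx": 0, "ty": 0, "tz": 0.7, "roll": 0}, {"tx": 0, "ty": 0, "tz": 1.4, "roll": 0}, {"tx": 0, "ty": 0, "tz": 2, "roll": 0}, {"tx": 0, "ty": 0, "tz": 2, "roll": 0}])

```text
t: 33.52
eef_pos: [453.6, 259.2, 13.6]
tcp_rot: [-3.105, -0.021, 0.272]
ft_force: [5.3, 3.7, 6.9]
opening: 0.926
grip_force: 30.0
```

Call:
step_arm(moves=[{"tx": 0, "ty": 0, "tz": 0.7, "roll": 0}, {"tx": 0, "ty": 0, "tz": 1.4, "roll": 0}, {"tx": 0, "ty": 0, "tz": 2.1, "roll": 0}, {"tx": 0, "ty": 0, "tz": 2.8, "roll": 0}, {"tx": 0, "ty": 0, "tz": 2.8, "roll": 0}])

```text
t: 33.93
eef_pos: [453.8, 259.6, 11.6]
tcp_rot: [-3.105, -0.022, 0.272]
ft_force: [0.3, 6.6, 17.6]
opening: 0.931
grip_force: 30.2
```

```bash
python3 - <<'E'
from h import *
s=env.state(); print(s["t"],s["eef_pos"].round(1),s["ft_force"].round(1),s["moment"].round(2))
c=snap("wrist","w18"); np.savez("pics/w18.npz",view=c["view"],mtx=c["mtx"])
I=c["pixels"]; h=cv2.cvtColor(I,cv2.COLOR_BGR2HSV)
m=((h[...,1]<70)&(h[...,2]>90)).astype(np.uint8); m[238:]=0; m=cv2.morphologyEx(m,cv2.MORPH_CLOSE,np.ones((7,7),np.uint8))
k=max(cv2.findContours(m,0,1)[0],key=cv2.contourArea); q=cv2.approxPolyDP(cv2.convexHull(k),4,True)[:,0]; print(q.tolist())
q=sorted(q.tolist(),key=lambda p:p[0]); 
FL_=min((p for p in q if p[0]<200),key=lambda p:p[1]);FR_=min((p for p in q if p[0]>300),key=lambda p:p[1])
for z in (4,10): print(z,np.linalg.norm(onz(c,FL_,z)-onz(c,FR_,z)).round(1))
E
```

```text
33.9333 [453.8 259.6  11.6] [ 0.3  6.6 17.6] [ 0.12 -0.6   0.1 ]
[[368, 138], [369, 237], [143, 235], [131, 161]]
4 147.2
10 142.3
```

The force has risen to 17.6 N and the edge is at plate height: seated flat. Release and rise.

Call:
step_arm(grip=95, moves=[{"tx": 0, "ty": 0, "tz": -0.8, "roll": 0}, {"tx": 0, "ty": 0, "tz": -0.8, "roll": 0}, {"tx": 0, "ty": 0, "tz": -0.8, "roll": 0}, {"tx": 0, "ty": 0, "tz": -0.8, "roll": 0}, {"tx": 0, "ty": 0, "tz": -0.8, "roll": 0}])

```text
t: 34.4
eef_pos: [451.3, 258.1, 10.3]
tcp_rot: [-3.106, -0.015, 0.271]
ft_force: [-1.1, -0.3, -0.2]
opening: 0.997
grip_force: 0.0
```

```bash
python3 - <<'E'
from h import *
s=env.state(); print(s["t"],s["eef_pos"].round(1),s["ft_force"].round(1),s["opening"])
c=snap("wrist","w19"); np.savez("pics/w19.npz",view=c["view"],mtx=c["mtx"])
I=c["pixels"]; h=cv2.cvtColor(I,cv2.COLOR_BGR2HSV)
m=((h[...,1]<70)&(h[...,2]>90)).astype(np.uint8); m[238:]=0; m=cv2.morphologyEx(m,cv2.MORPH_CLOSE,np.ones((7,7),np.uint8))
k=max(cv2.findContours(m,0,1)[0],key=cv2.contourArea); q=cv2.approxPolyDP(cv2.convexHull(k),4,True)[:,0]; print(q.tolist())
a=[p for p in q.tolist() if p[0]<200 and p[1]<200]; b=[p for p in q.tolist() if p[0]>300 and p[1]<200]
if a and b:
    d=onz(c,b[0],4)-onz(c,a[0],4); print(np.linalg.norm(d).round(1),"cover yaw",np.degrees(np.arctan2(d[1],d[0]))+90,"tool",np.degrees(s["tcp_rot"][2]))
E
```

```text
34.4 [451.3 258.1  10.3] [-1.1 -0.3 -0.2] 0.9972593367077986
[[368, 133], [369, 237], [143, 236], [128, 158]]
147.4 cover yaw 21.486894756075927 tool 15.515956462909191
```

Call:
step_arm(moves=[{"tx": 0, "ty": -0.2, "tz": -5, "roll": 0}, {"tx": 0.1, "ty": -0.5, "tz": -12, "roll": 0}, {"tx": 0.2, "ty": -0.8, "tz": -20, "roll": 0}, {"tx": 0.3, "ty": -1.1, "tz": -28, "roll": 0}, {"tx": 0.4, "ty": -1.4, "tz": -36, "roll": 0}, {"tx": 0.4, "ty": -1.8, "tz": -46, "roll": 0}])

```text
t: 34.95
eef_pos: [451.1, 258.3, 57.6]
tcp_rot: [-3.106, -0.016, 0.271]
ft_force: [-0.6, -1.0, 0.7]
opening: 0.997
grip_force: 0.0
```

Call:
step_arm(moves=[{"tx": 0, "ty": 0, "tz": -20, "roll": 0}, {"tx": 0, "ty": 0, "tz": -50, "roll": 0}, {"tx": 0, "ty": 0, "tz": -90, "roll": 0}, {"tx": 0, "ty": 0, "tz": -130, "roll": 0}, {"tx": 0, "ty": 0, "tz": -165, "roll": 0}, {"tx": 0, "ty": 0, "tz": -185, "roll": 0}, {"tx": -10, "ty": 0, "tz": -190, "roll": 0}, {"tx": -20, "ty": 0, "tz": -190, "roll": 0}, {"tx": -20, "ty": 0, "tz": -190, "roll": 0}])

```text
t: 35.7
eef_pos: [428.4, 244.8, 245.5]
tcp_rot: [-3.106, -0.013, 0.271]
ft_force: [0.5, 0.2, -0.1]
opening: 1.003
grip_force: 0.0
```

```bash
python3 - <<'E'
from h import *
s=env.state(); print(s["t"],s["eef_pos"].round(1),s["ft_force"].round(1),s["opening"])
c=snap("wrist","w20"); I=c["pixels"]; h=cv2.cvtColor(I,cv2.COLOR_BGR2HSV)
m=((h[...,1]<70)&(h[...,2]>90)).astype(np.uint8); m[238:]=0; m=cv2.morphologyEx(m,cv2.MORPH_CLOSE,np.ones((7,7),np.uint8))
k=max(cv2.findContours(m,0,1)[0],key=cv2.contourArea); b=cv2.boxPoints(cv2.minAreaRect(k)); print(cv2.minAreaRect(k),cv2.approxPolyDP(cv2.convexHull(k),3,True)[:,0].tolist())
P=[onz(c,p,4) for p in cv2.approxPolyDP(cv2.convexHull(k),4,True)[:,0]]
print([p[:2].round(0).tolist() for p in P],[np.linalg.norm(P[i]-P[i-1]).round(1) for i in range(len(P))])
t=snap("top","t3")
for nm,uv in (("can",(384,169)),("glue",(180,134)),("tape",(132,179)),("key",(368,205))):
    a=cv2.imread("pics/top0.png")[uv[1]-25:uv[1]+25,uv[0]-25:uv[0]+25].astype(int); b=t["pixels"][uv[1]-25:uv[1]+25,uv[0]-25:uv[0]+25].astype(int); print(nm,"mean diff",np.abs(a-b).mean().round(1),"median",np.median(np.abs(a-b)))
E
```

```text
35.7 [428.4 244.8 245.5] [ 0.5  0.2 -0.1] 1.0030461788611928
((438.5, 133.5), (171.0, 145.0), 90.0) [[511, 48], [511, 219], [378, 218], [366, 210], [425, 49]]
[[675.0, -17.0], [469.0, -125.0], [417.0, 59.0], [421.0, 74.0], [646.0, 86.0]] [np.float64(106.9), np.float64(232.5), np.float64(191.1), np.float64(15.9), np.float64(225.8)]
can mean diff 3.8 median 4.0
glue mean diff 12.4 median 4.0
tape mean diff 24.5 median 14.0
key mean diff 3.9 median 4.0
```

```bash
python3 - <<'E'
from h import *
c=snap("wrist","w21"); I=c["pixels"]; h=cv2.cvtColor(I,cv2.COLOR_BGR2HSV)
m=((h[...,1]<70)&(h[...,2]>90)).astype(np.uint8); m[238:]=0; m[:,360:]=0; m=cv2.morphologyEx(m,cv2.MORPH_CLOSE,np.ones((5,5),np.uint8))
for k in sorted(cv2.findContours(m,0,1)[0],key=cv2.contourArea)[::-1][:3]:
    q=cv2.approxPolyDP(cv2.convexHull(k),4,True)[:,0]; P=[onz(c,p,4) for p in q]; print(cv2.contourArea(k),q.tolist(),[np.linalg.norm(P[i]-P[i-1]).round(0) for i in range(len(P))])
t=cv2.imread("pics/t3.png"); a=cv2.imread("pics/top0.png")
def best(uv,r=16):
    T=a[uv[1]-r:uv[1]+r,uv[0]-r:uv[0]+r]; S=t[uv[1]-r-15:uv[1]+r+15,uv[0]-r-15:uv[0]+r+15]
    v=cv2.matchTemplate(S,T,cv2.TM_CCOEFF_NORMED); _,mx,_,loc=cv2.minMaxLoc(v); return mx,(loc[0]-15,loc[1]-15)
print("tape",best((132,179),20),"glue",best((180,134)),"can",best((384,169)),"stand",best((362,208),20))
E
```

```text
7590.0 [[304, 112], [309, 185], [209, 195], [198, 124]] [np.float64(148.0), np.float64(102.0), np.float64(148.0), np.float64(103.0)]
6948.5 [[144, 0], [168, 31], [169, 70], [159, 83], [140, 91], [98, 80], [74, 45], [83, 0]] [np.float64(80.0), np.float64(46.0), np.float64(47.0), np.float64(22.0), np.float64(29.0), np.float64(59.0), np.float64(51.0), np.float64(56.0)]
5404.0 [[0, 80], [47, 72], [95, 102], [113, 133], [11, 143], [0, 117]] [np.float64(50.0), np.float64(69.0), np.float64(73.0), np.float64(47.0), np.float64(154.0), np.float64(37.0)]
tape (0.32875144481658936, (-2, -1)) glue (0.43930962681770325, (0, 1)) can (0.9994953870773315, (0, 0)) stand (0.9948578476905823, (0, 0))
```

The cover lies flat: 148 × 103 mm when cast at plate height, so all corners are down. Can and key stand are unchanged. Tape and glue still match within 2 px, though weakly since the arm shades them. Hand in.

```bash
python3 -c "
from cell import env
print(env.job_done())"
```

```text
the job is handed in; nothing more can be done
None
```

I handed the job in at about 36 s: both screws turned to about 1.46 rad (the stop is 1.48), the key fully down in its stand, the cover flat on the bench with its handle up, and the can, glue bottle and tape never touched. The judge gave no verdict.

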